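# Bolt the model stand to the slotted plate

### The arm

A 6-joint arm with a two-finger parallel gripper is mounted at the origin on the work surface. World frame = base frame: x ahead of the robot, y to its left, z up, the work surface at z = 0. Lengths are in mm, angles in degrees, forces in N, time in s.
With the tool pointing down it reaches from about 275 to 750 mm from the base axis. Payload 10.2 kg.
Tool frame: the origin (TCP) lies at the very end of the fingers, on their centre line; the grasp point (between the pads) lies arm.tcp_to_grasp behind it (arm.tcp_to_grasp is the distance from the TCP to the grasp point, in mm); y points along the fingers, x is the direction in which the jaws open and shut, and the axes are right-handed (so a half turn about y gives the same grasp; the last joint's range is limited). The gripper opens to 88 mm and grips with 3 to 60 N. Pads are 18 mm wide; open, the fingers measure 123 mm over their backs; the gripper's body (75 mm by 187 mm) begins 45 mm behind the grasp point.
Start: joints at [61.341, 17.928, 85.812, -0, 76.261, -12.8], TCP at [143.484, 505.018, 238.72] pointing down, gripper open.
Joint ranges: [-168.41, 168.41], [-55.51, 124.54], [10.69, 146.95], [-70.63, 250.63], [1, 178], [-165.06, 165.06]. Speed limits (degrees/s): [136.94, 136.94, 172.46, 180, 180, 180].

### API

Orientations are given as a 3x3 rotation matrix whose columns are the frame's x, y, z axes.
In Python, from plant import arm, cams, look_for, regions_of gives the robot as it stands.
- The arm moves only by the shell command python3 -m pendant 'ROWS' [FORCE]. ROWS is JSON, a list of rows, each an object with "dr": the turn, a rotation vector about the tool's x, y, z in degrees, a list of three; "xyz": the shift along the tool's x, y, z in mm, a list of three; "jaw": the opening in per cent of the stroke, from 0 (shut) to 100 (fully open). A call has 1 to 12 rows; each row shifts and turns the commanded pose from where the row before left it, along the tool's axes as they then stand; what a row does not reach is not made up. A row lasts 1/12 s, in which the tool goes at most 41.7 mm and 7.16 degrees, less where a joint would pass 70% of its speed; a pose out of reach is approached as far as the arm can. A call is refused whole if a number of a shift passes 41.7 or a number of a turn 7.16, either way. A call with a gripper value outside its range is refused whole. The fingers move at their own pace and stop on an object; FORCE is the grip in N (left out, the last holds). Time passes only in rows, so rows that do not move let the fingers close. It gives the time, the measured TCP pose, the force and the opening at its end, in the units of the state.
- arm.read_state(): the state, without advancing time (a new reading comes with each control period).
- cams.camera(name): name is "scene" or "top" or "wrist"; returns a dict with "pixels" (420x560x3 uint8, red, green, blue), "fx", "fy", "cx", "cy" (pixels), "rvec" (rotation vector, rad) and "tvec" (3), from world to camera coordinates, as OpenCV has them. Camera axes: x right, y down, z forward; pixel columns grow to the right and rows downward; lengths in mm; the calibration is good to about 2 mm. A picture is of the moment at which its call begins. There is no depth.
- arm.sign_off(): hands the job in, once; it reports no verdict.
Trained networks look in a picture, given as the dict that the camera call returned (one of the last four; its "shot" number tells which), for a name from the list of things; names that differ only in an ending like _2 or _b are one class to them, and where a whole thing is asked for, a point or a joint stands for the part that bears it (a point fixed in the world has none). Each returns a list of dicts, best first, with "conf" (0 to 1); they miss things now and then, are a little off and sometimes report something else, mostly with a low value. They report only what shows in the picture. A call takes as long as a camera call.
- look_for(query, picture): "uv" ([column, row] in pixels, amid what is visible of it).
- regions_of(query, picture): "pixels" (420x560 bool, what is visible of it) and "uv" ([column, row] in pixels, amid what is visible of it).
The state is a dict: "time_s": time; "joints": joint angles; "qvel": joint speeds; "joint_torque": joint torques, N m; "tcp_pos": TCP position; "ee_rot": TCP orientation; "ft_force": force on the tool from outside, world axes, zero at the start; "moment": the same for the moment, N m; "finger_gap": finger opening in mm.
Only numpy, scipy, OpenCV 4.12 (cv2) and the standard library are available. Lean on these libraries where they do the work, as an engineer would, in place of code of your own. Each camera call takes 0.05 s, during which the arm holds its last target.

### The job

Bolt down the stand that holds the plaster model: take the T-bolt from its wooden rack by its nut, lower its head into the plate's slot in front of the open notch of the stand's foot, turn it clockwise until the head is square under the slot's lips, and bring the shank fully home in the notch. Then tighten the nut on the foot until it is firmly hand-tight, about 0.5 N m, without overtightening it, and let go. The stand is already set where it belongs, so do not shift it, do not ram the bolt on the plate, and leave the other things on the bench alone.

Things in the scene. Friction and masses are not known exactly. Their poses are not given: they have to be found in the camera images.
- plate: Fixed steel plate, 170 x 360 x 32 mm (x, y, z), origin under its centre. Two open-ended T-slots run along its y, at x = -42 and +42 mm. Each: mouth 22 mm wide between lips 8 mm thick; below them a chamber 38 mm wide and 16 mm high (8 to 24 mm above the plate's underside).
- slot_mid (a point): Point on the plate's top face on the centre line of the slot to use (plate x = -42 mm, y = 0), the one that the stand's notch lies over; axes as the plate's, y along the slot.
- stand: Loose 3 kg stand on the plate. Grey foot 86 x 189 x 12 mm (y from -24 to +165 mm) with a notch 17.5 mm wide, open to -y, over the slot. Origin: foot's underside, where the bolt's axis lies when home in the notch. y points along the slot to the 40 mm square post (at y = 120 mm), pipe clamp and plaster model; stand 180 mm high. Sideways pushes above about 12 N shift it.
- seat (a point): Point on the top face of the stand's foot (12 mm above the plate) where the bolt's axis lies when home in the notch; axes as the stand's.
- bolt: Loose T-bolt, 0.23 kg; shank 14 mm dia. Origin on its axis 83 mm below its top end, z up. Steel head 20 (x) x 36 (y) x 8 mm, bevelled below, screwed on so that its underside lies 0 to 2 mm above the origin (differs, not measured). Two corners are cut: in the chamber it turns only clockwise from above, to some 8 degrees past square; eased back a bit it slides freely. Groove in top end: along y.
- nut: Tee-grip nut on the bolt. Origin: on the axis, underside of its 36 mm dia flange, 33 to 34 mm above the bolt's origin at the start. Clockwise from above runs it down, 12 mm a turn. The thread drags (0.1 N m), so the bolt turns with it until the head is held. Tight, the moment rises steeply, about 0.1 N m in 0.05 rad. Let go with the bolt in the notch, the flange rests on the foot.
- grip (a point): Centre of the nut's black bar, 31 mm above the flange's underside; y along the bar (62 mm), x across it (16 mm, the faces to grip), z up (20 mm high). Below it a 24 mm dia hub; the shank's end stands some 8 to 16 mm above the bar.
- rack: Fixed wooden block 100 x 150 x 40 mm, origin under its centre. The T-bolt stands loose on its head in a pocket 27 x 43 mm, 28 mm deep, at (0, +15) mm, long side along the rack's y. Three plain hex bolts at y = -53 mm stand 10 mm proud; they are not used.
- rasp: Bystander: rasp 260 mm long with a wooden handle, lying on the bench between robot and plate; origin about 120 mm from its tip, x to the tip. Leave it alone.
- bowl: Bystander: blue mixing bowl, 150 mm wide, 70 mm high, beyond the rack; origin under its centre. Leave it alone.
- cast: Bystander: loose plaster stump model, about 94 mm dia, 130 mm high, standing on the bench at the left; origin under its centre. Leave it alone.

How it is judged:
By the outcome, as a careful person would: the job done as asked, in the order asked, and still so for the second after the job is handed in, with the robot touching nothing.
It also fails if it takes over 72 s, if anything falls off the work surface, if the arm or the gripper's body presses on something with over 40 N, if the wrist force passes 120 N, or if a joint passes its speed limit or range.

## Working session

There is one attempt and no reset: what is moved stays moved. The work goes in short steps, Python scripts to look and compute and a shell command to move; the robot and the scene stay as the last step left them, time stands still between calls to the robot, and variables do not carry over. Pictures are saved under pics/ and viewed, and the job is handed in when it is done.

```bash
ls; mkdir -p pics; python3 - <<'E'
from plant import arm,cams
import cv2
s=arm.read_state()
for k,v in s.items(): print(k,v)
print(arm.tcp_to_grasp)
for n in ["scene","top","wrist"]:
    p=cams.camera(n); cv2.imwrite(f"pics/{n}0.png",p["pixels"][:,:,::-1]); print(n,{k:p[k] for k in p if k!="pixels"})
E
```

```text
pics
time_s 0.0
joints [ 6.13395514e+01  1.79584486e+01  8.58556685e+01 -3.08073829e-05
  7.62627715e+01 -1.28002681e+01]
qvel [-0.06404806 -0.12558162  0.09621889 -0.06253059 -0.00184724 -0.07281532]
joint_torque [ 1.27493135e-03 -4.02207327e+01 -2.52273971e+01  6.95042987e-02
  3.51989816e-02 -9.72022190e-05]
tcp_pos [143.36158341 504.76938781 238.15907346]
ee_rot [[ 2.73290218e-01 -6.43169269e-04 -9.61931413e-01]
 [ 9.61930738e-01 -1.17778935e-03  2.73290814e-01]
 [-1.30872483e-03 -9.99999100e-01  2.96805980e-04]]
ft_force [-0.17190737  0.67492514  0.03372867]
moment [-0.04643748  0.05145686  0.0333626 ]
finger_gap 88.34138080336149
18.700000000000003
scene {'fx': 440.5445429327359, 'fy': 440.5445429327359, 'cx': 279.7174345958724, 'cy': 206.72238250592545, 'rvec': array([ 1.84330169,  1.86276434, -0.6324126 ]), 'tvec': array([   4.44898773, -353.62928354, 1488.96548103]), 'shot': 1}
top {'fx': 491.95109587409496, 'fy': 491.95109587409496, 'cx': 282.80790849639806, 'cy': 213.40794901709666, 'rvec': array([ 2.08994002, -2.1400242 ,  0.2084128 ]), 'tvec': array([  12.94363756,  531.27136147, 1416.43303491]), 'shot': 2}
wrist {'fx': 330.4865319437214, 'fy': 330.4865319437214, 'cx': 275.4528882557498, 'cy': 213.90721610380754, 'rvec': array([-2.3013894 , -1.7358963 , -0.26784979]), 'tvec': array([-525.52216235,  -40.73703655,  392.43527485]), 'shot': 3}
```

View pics/scene0.png

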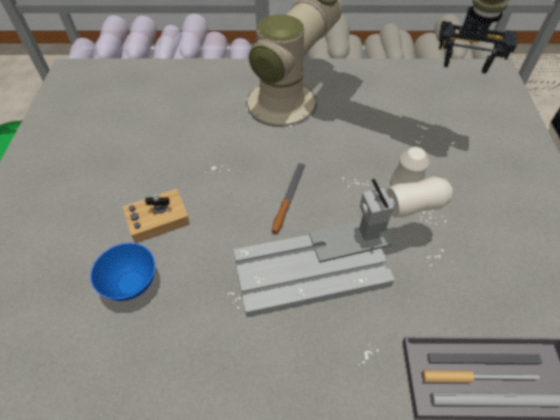

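View pics/top0.png

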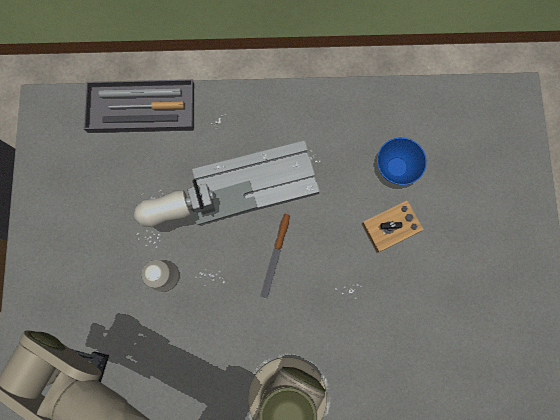

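View pics/wrist0.png

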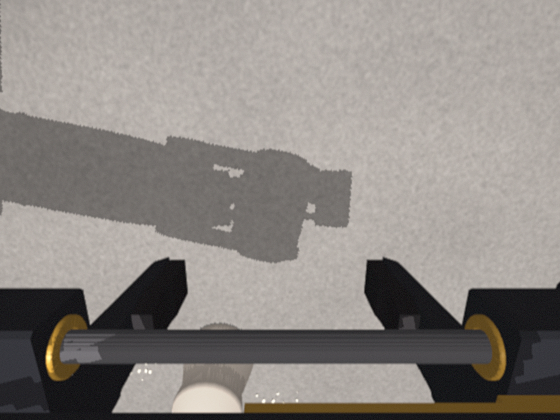

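```bash
cat > h.py <<'E'
from plant import arm,cams,look_for,regions_of
import cv2,numpy as np
def RT(p):
    return cv2.Rodrigues(np.array(p["rvec"]))[0],np.array(p["tvec"])
def K(p): return np.array([[p["fx"],0,p["cx"]],[0,p["fy"],p["cy"]],[0,0,1.]])
def onz(p,uv,z):
    R,t=RT(p); d=R.T@(np.linalg.inv(K(p))@np.array([uv[0],uv[1],1.])); c=-R.T@t
    return c+d*(z-c[2])/d[2]
def proj(p,X):
    X=np.atleast_2d(np.array(X,float)); return cv2.projectPoints(X,np.array(p["rvec"]),np.array(p["tvec"]),K(p),None)[0][:,0]
def tri(ps,uvs):
    A=[];b=[]
    for p,uv in zip(ps,uvs):
        R,t=RT(p); d=R.T@(np.linalg.inv(K(p))@np.array([uv[0],uv[1],1.])); d/=np.linalg.norm(d); c=-R.T@t
        M=np.eye(3)-np.outer(d,d); A.append(M); b.append(M@c)
    return np.linalg.lstsq(np.vstack(A),np.hstack(b),rcond=None)[0]
def save(p,n,crop=None,k=1):
    im=p["pixels"][:,:,::-1]
    if crop: im=im[crop[1]:crop[3],crop[0]:crop[2]]
    im=cv2.resize(im,None,fx=k,fy=k,interpolation=cv2.INTER_CUBIC); cv2.imwrite(f"pics/{n}.png",im)
E
python3 - <<'E'
from h import *
T=cams.camera("top");S=cams.camera("scene")
zs=dict(plate=32,slot_mid=32,stand=44,seat=44,bolt=94,nut=76,grip=76,rack=40,rasp=10,bowl=70,cast=130)
for q,z in zs.items():
    a=look_for(q,T)[:2];b=look_for(q,S)[:2]
    print(q,[(np.round(r["uv"]),round(r["conf"],2),np.round(onz(T,r["uv"],z)[:2])) for r in a],[(np.round(r["uv"]),round(r["conf"],2),np.round(onz(S,r["uv"],z)[:2])) for r in b])
save(T,"topA",(170,120,440,270),2.9)
save(S,"scA",(110,140,400,320),2.7)
E
```

```text
plate [(array([269., 176.]), 0.58, array([654.,  39.])), (array([277., 256.]), 0.42, array([408.,  20.]))] [(array([297., 274.]), 0.85, array([670.,  47.]))]
slot_mid [(array([270., 175.]), 0.76, array([657.,  39.]))] [(array([296., 274.]), 0.7, array([669.,  45.])), (array([156., 203.]), 0.67, array([ 458., -333.]))]
stand [(array([195., 207.]), 0.94, array([559., 264.]))] [(array([377., 211.]), 0.91, array([488., 256.]))]
seat [(array([199., 204.]), 0.63, array([569., 253.])), (array([386., 225.]), 0.48, array([ 489., -307.]))] [(array([375., 214.]), 0.64, array([497., 250.]))]
bolt [(array([386., 225.]), 0.75, array([ 483., -297.]))] [(array([158., 202.]), 0.88, array([ 502., -305.]))]
nut [(array([388., 223.]), 0.58, array([ 491., -307.]))] [(array([161., 204.]), 0.71, array([ 495., -304.]))]
grip [(array([390., 224.]), 0.44, array([ 487., -312.]))] [(array([156., 205.]), 0.73, array([ 497., -316.]))]
rack [(array([394., 230.]), 0.88, array([ 476., -332.]))] [(array([151., 220.]), 0.73, array([ 521., -332.]))]
rasp [(array([275., 258.]), 0.59, array([403.,  27.]))] [(array([288., 200.]), 0.6, array([428.,  24.]))]
bowl [(array([403., 161.]), 0.56, array([ 682., -364.]))] [(array([122., 273.]), 0.8, array([ 693., -361.])), (array([159., 203.]), 0.55, array([ 486., -312.]))]
cast [(array([162., 274.]), 0.56, array([353., 339.]))] [(array([409., 169.]), 0.85, array([417., 334.]))]
```

View pics/topA.png

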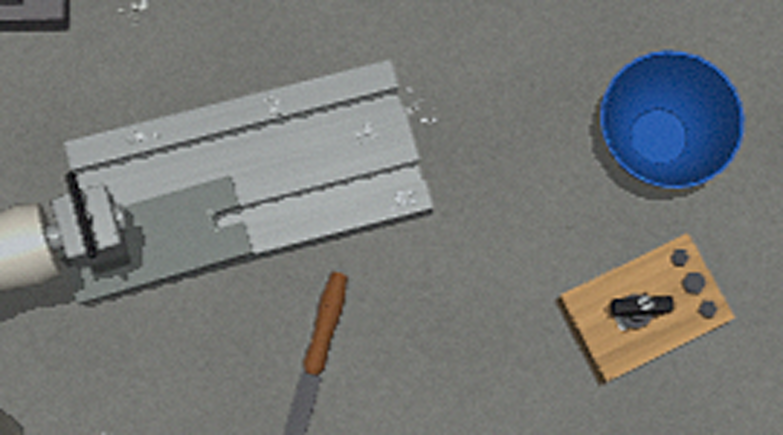

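View pics/scA.png

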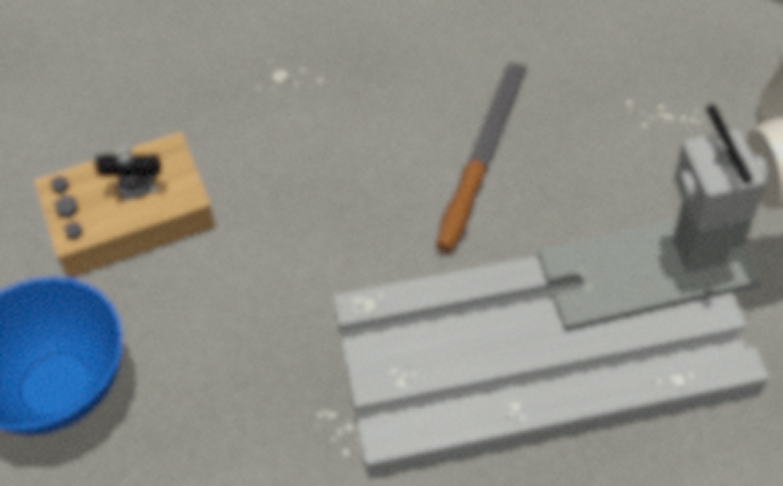

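```bash
python3 - <<'E'
from h import *
s=arm.read_state()
W=cams.camera("wrist");R,t=RT(W); c=-R.T@t
E=np.array(s["ee_rot"]); print("cam in tool",E.T@(c-s["tcp_pos"])); print("cam axes in tool\n",np.round(E.T@R.T,3))
S=cams.camera("scene");T=cams.camera("top")
# hand points: seat notch & plate corners top view
for uv in [(170+218/2.9,120+215/2.9),(170+417/2.9,120+163/2.9),(170+432/2.9,120+212/2.9),(170+391/2.9,120+62/2.9),(170+66/2.9,120+143/2.9)]: print("T",np.round(onz(T,uv,32)))
for uv in [(110+578/2.7,140+278/2.7),(110+340/2.7,140+325/2.7),(110+335/2.7,140+295/2.7),(110+372/2.7,140+463/2.7),(110+765/2.7,140+378/2.7)]: print("S",np.round(onz(S,uv,32)))
print(E)
E
```

```text
cam in tool [   1.2736453  -147.29552132   79.25251848]
cam axes in tool
 [[ 1.    -0.002 -0.001]
 [ 0.    -0.303  0.953]
 [-0.002 -0.953 -0.303]]
T [599. 114.  32.]
T [650. -98.  32.]
T [ 596. -112.   32.]
T [763. -74.  32.]
T [681. 275.  32.]
S [581. 115.  32.]
S [ 634. -104.   32.]
S [ 602. -111.   32.]
S [767. -67.  32.]
S [684. 275.  32.]
[[ 2.73276224e-01 -1.15884964e-05 -9.61935603e-01]
 [ 9.61935603e-01 -7.09567397e-06  2.73276224e-01]
 [-9.99244198e-06 -1.00000000e+00  9.20830833e-06]]
```

```bash
R='{"dr":[0,0,0],"xyz":[-17.2,0,-30.1],"jaw":100}'; python3 -m pendant '[{"dr":[0,0,0],"xyz":[-17.2,0,-30.1],"jaw":100},{"dr":[0,0,0],"xyz":[-17.2,0,-30.1],"jaw":100},{"dr":[0,0,0],"xyz":[-17.2,0,-30.1],"jaw":100},{"dr":[0,0,0],"xyz":[-17.2,0,-30.1],"jaw":100},{"dr":[0,0,0],"xyz":[-17.2,0,-30.1],"jaw":100},{"dr":[0,0,0],"xyz":[-17.2,0,-30.1],"jaw":100},{"dr":[0,0,0],"xyz":[-17.2,0,-30.1],"jaw":100},{"dr":[0,0,0],"xyz":[-17.2,0,-30.1],"jaw":100},{"dr":[0,0,0],"xyz":[-17.2,0,-30.1],"jaw":100}]' 60
```

```text
time_s: 2.25
tcp_pos: [362.7, 280.7, 238.9]
ee_rot: [[0.273, 0.0, -0.962], [0.962, 0.0, 0.273], [0.0, -1.0, -0.0]]
ft_force: [-1.2, 1.2, 0.1]
finger_gap: 87.7
```

```bash
python3 -m pendant '[{"dr":[0,0,0],"xyz":[-17.2,0,-30.1],"jaw":100},{"dr":[0,0,0],"xyz":[-17.2,0,-30.1],"jaw":100},{"dr":[0,0,0],"xyz":[-17.2,0,-30.1],"jaw":100},{"dr":[0,0,0],"xyz":[-17.2,0,-30.1],"jaw":100},{"dr":[0,0,0],"xyz":[-17.2,0,-30.1],"jaw":100},{"dr":[0,0,0],"xyz":[-17.2,0,-30.1],"jaw":100},{"dr":[0,0,0],"xyz":[-17.2,0,-30.1],"jaw":100},{"dr":[0,0,0],"xyz":[-17.2,0,-30.1],"jaw":100},{"dr":[0,0,0],"xyz":[-17.2,0,-30.1],"jaw":100},{"dr":[0,0,0],"xyz":[0,0,0],"jaw":100},{"dr":[0,0,0],"xyz":[0,0,0],"jaw":100}]'
python3 - <<'E'
from h import *
W=cams.camera("wrist");T=cams.camera("top");S=cams.camera("scene")
np.save("w1.npy",W,allow_pickle=True)
save(W,"w1",None,1.4)
E
```

```text
time_s: 3.17
tcp_pos: [580.5, 58.1, 238.0]
ee_rot: [[0.275, -0.001, -0.961], [0.961, 0.0, 0.275], [-0.0, -1.0, 0.001]]
ft_force: [0.3, 0.1, 0.3]
finger_gap: 88.3
```

View pics/w1.png

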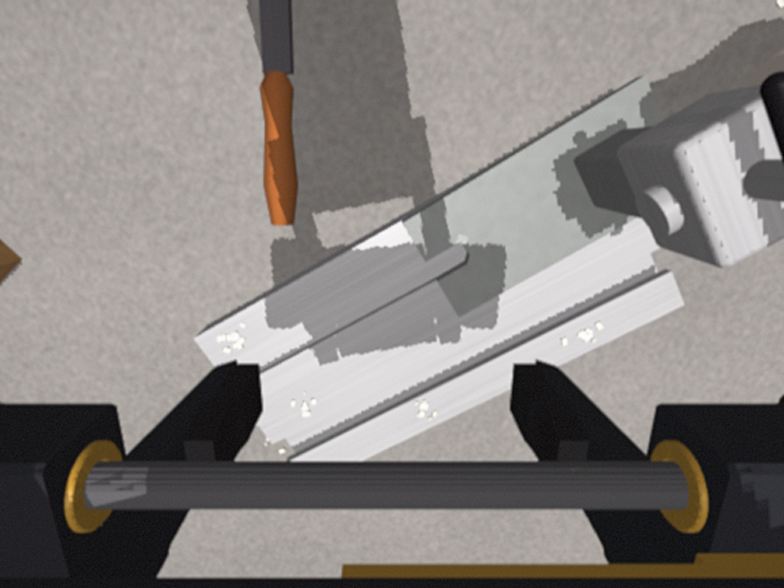

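```bash
python3 - <<'E'
from h import *
W=np.load("w1.npy",allow_pickle=True).item()
save(W,"w1a",(130,130,370,330),3.3)
save(W,"w1b",(360,30,560,220),3.1)
E
```

```text
(no output)
```

View pics/w1a.png

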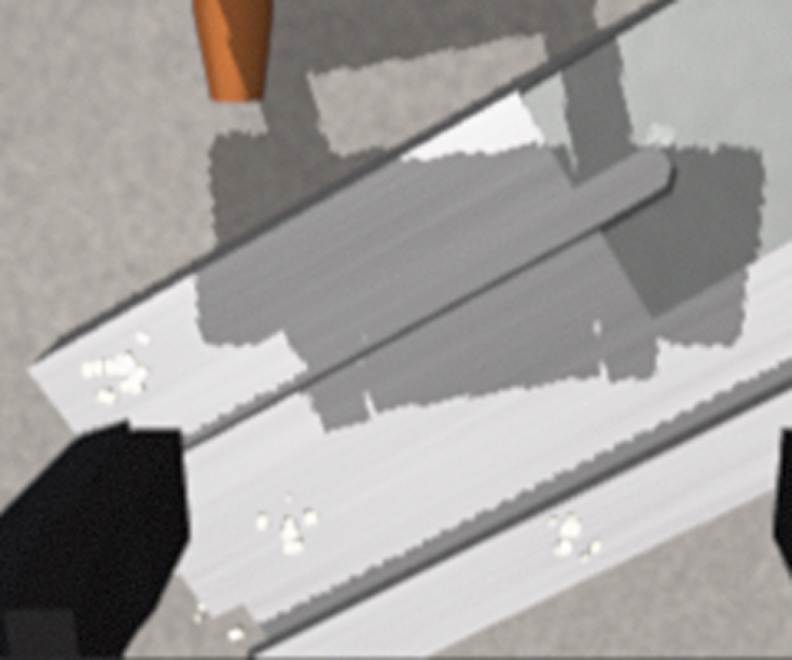

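View pics/w1b.png

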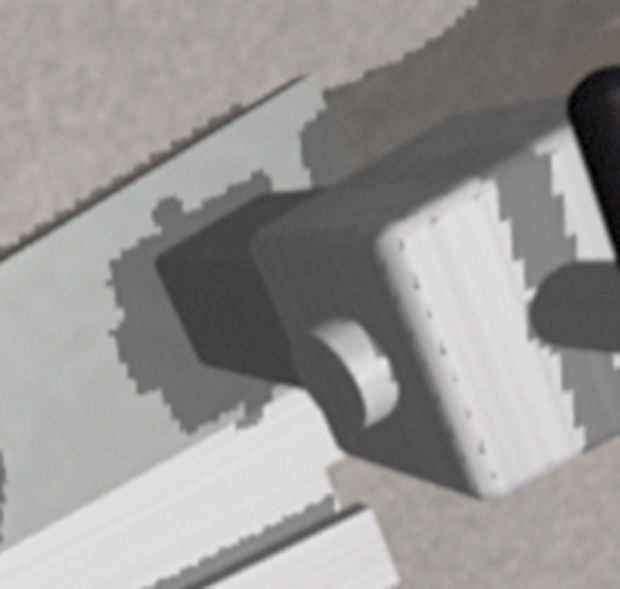

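```bash
cat > fit1.py <<'E'
from h import *
from scipy.optimize import least_squares
W=np.load("w1.npy",allow_pickle=True).item()
A=lambda u,v:(130+u/3.3-.35,130+v/3.3-.35)
B=lambda u,v:(360+u/3.1-.35,30+v/3.1-.35)
L=[(-85,32,[A(30,370),A(190,277),A(408,157),A(520,92)]),(-31,32,[A(190,447),A(400,340),A(590,243)]),(53,32,[A(250,655),A(500,534),A(792,388)]),(85,32,[A(425,658),A(790,489)])]
def loc(P,th,o): 
    d=P[:2]-o; c,s=np.cos(th),np.sin(th); return np.array([c*d[0]+s*d[1],-s*d[0]+c*d[1]])
def res(q):
    r=[]
    for x,z,pts in L:
        for p in pts: r.append(loc(onz(W,p,z),q[2],q[:2])[0]-x)
    for y,p in [(-180,A(30,370)),(-180,A(250,655))]: r.append(.5*(loc(onz(W,p,32),q[2],q[:2])[1]-y))
    return np.array(r)
f=least_squares(res,[660,45,np.radians(13)])
print(f.x[:2],np.degrees(f.x[2]),np.round(f.fun,1))
q=f.x
for n,p,z in [("foot front +x corner",A(655,318),44),("notch end +x",A(668,190),44),("notch end tip",A(675,170),44),("notch end -x",A(655,148),44),("foot corner -x",A(520,92),44),("foot edge -x far",B(310,78),44),("foot edge +x near",B(0,547),44),("notch mouth -x",A(572,187),44),("notch mouth +x",A(600,237),44),
 ("postbase-",B(157,262),44),("postbase+",B(205,362),44)]+[(f"clamp top- z{z}",B(382,238),z) for z in (130,150,170,190,212)]+[(f"clamp top+ z{z}",B(480,493),z) for z in (130,150,170,190,212)]:
    P=onz(W,p,z); print(n,np.round(P[:2],1),"plate",np.round(loc(P,q[2],q[:2]),1))
E
python3 fit1.py
```

```text
[642.36938284  85.12388987] 12.947473496874252 [ 1.  -0.3 -0.1 -1.  -1.1  0.1  1.  -0.8 -0.4 -1.6  0.8  2.3 -0.9  0.9]
foot front +x corner [638.2 102.6] plate [-0.1 17.9]
notch end +x [597.  116.6] plate [-37.2  40.9]
notch end tip [591.3 120.2] plate [-41.9  45.7]
notch end -x [582.6 115.7] plate [-51.4  43.2]
foot corner -x [553.8  79.4] plate [-87.6  14.3]
foot edge -x far [506.  260.7] plate [-93.5 201.7]
foot edge +x near [625.5 140.4] plate [-4.1 57.6]
notch mouth -x [587.5  87.3] plate [-52.9  14.4]
notch mouth +x [606.1  91.9] plate [-33.8  14.7]
postbase- [546.3 207.7] plate [-66.1 141. ]
postbase+ [582.  217.9] plate [-29.1 142.9]
clamp top- z130 [545.2 227.9] plate [-62.7 160.9]
clamp top- z150 [542.1 216.4] plate [-68.3 150.4]
clamp top- z170 [538.9 204.9] plate [-74.  139.9]
clamp top- z190 [535.7 193.4] plate [-79.7 129.4]
clamp top- z212 [532.2 180.8] plate [-85.9 117.9]
clamp top+ z130 [614.9 246.1] plate [  9.3 163. ]
clamp top+ z150 [606.3 233.2] plate [ -2.  152.4]
clamp top+ z170 [597.6 220.2] plate [-13.3 141.7]
clamp top+ z190 [589.  207.3] plate [-24.6 131. ]
clamp top+ z212 [579.5 193.1] plate [-37.  119.3]
```

```bash
python3 - <<'E'
from h import *
S=cams.camera("scene");np.save("s1.npy",S,allow_pickle=True)
save(S,"s1",(330,140,470,260),5.5)
E
```

```text
(no output)
```

View pics/s1.png

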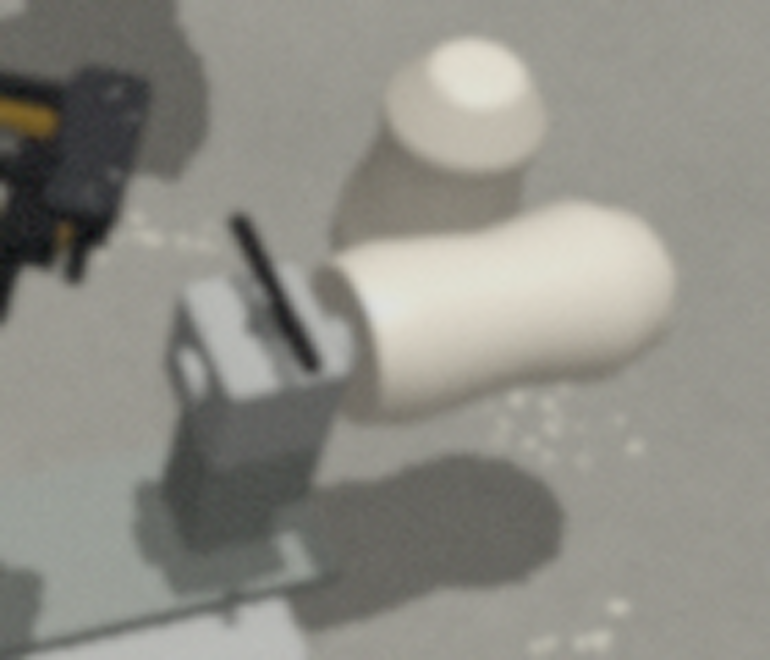

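```bash
cat >> fit1.py <<'E'
print('---')
S=np.load("s1.npy",allow_pickle=True).item()
C=lambda u,v:(330+u/5.5-.4,140+v/5.5-.4)
for n,b,c in [("c-",B(382,238),C(188,290)),("c+",B(480,493),C(233,397)),("knob",B(335,388),C(188,368)),("postbase-",B(157,262),C(172,500)),("postbase+",B(205,362),C(205,552))]:
    P=tri([W,S],[b,c]); print(n,np.round(P,1),"seatframe",np.round(loc(P,q[2],q[:2])-[-42,40],1), proj(W,P)-b)
E
python3 fit1.py | sed -n '/---/,$p'
```

```text
---
c- [537.1 198.2 181.3] seatframe [-35.2  93.8] [[-0.36395343  0.18565649]]
c+ [592.7 211.5 181.7] seatframe [21.9 94.3] [[-1.92310959  0.68622709]]
knob [567.4 196.1 165.9] seatframe [-6.2 85. ] [[ 1.94717139 -0.79021614]]
postbase- [547.  210.1  38.2] seatframe [-22.9 103.2] [[ 0.22679234 -0.10175442]]
postbase+ [581.3 219.   46.1] seatframe [ 12.5 104.2] [[ 1.90957377 -0.75982848]]
```

```bash
cat > plan.py <<'E'
import numpy as np,sys
from plant import arm
def plan(d,dyaw,n):
    """d world shift, dyaw (ccw +) deg, n rows, tool vertical"""
    E=np.array(arm.read_state()["ee_rot"]); psi=np.arctan2(E[1,0],E[0,0]); st=np.array(d)/n; dy=np.radians(dyaw)/n
    for i in range(n):
        p=psi+i*dy; c,s=np.cos(p),np.sin(p)
        v=[c*st[0]+s*st[1],-st[2],-s*st[0]+c*st[1]]
        print([0,round(-np.degrees(dy),2),0],np.round(v,1).tolist())
if __name__=="__main__": 
    a=list(map(float,sys.argv[1:])); plan(a[:3],a[3],int(a[4]))
E
python3 plan.py -90.5 -365 -38 -66.4 12
```

```text
[0, np.float64(5.53), 0] [-31.3, 3.2, -1.0]
[0, np.float64(5.53), 0] [-31.1, 3.2, -4.0]
[0, np.float64(5.53), 0] [-30.5, 3.2, -7.0]
[0, np.float64(5.53), 0] [-29.7, 3.2, -9.9]
[0, np.float64(5.53), 0] [-28.6, 3.2, -12.7]
[0, np.float64(5.53), 0] [-27.3, 3.2, -15.4]
[0, np.float64(5.53), 0] [-25.7, 3.2, -18.0]
[0, np.float64(5.53), 0] [-23.8, 3.2, -20.4]
[0, np.float64(5.53), 0] [-21.7, 3.2, -22.6]
[0, np.float64(5.53), 0] [-19.4, 3.2, -24.6]
[0, np.float64(5.53), 0] [-17.0, 3.2, -26.3]
[0, np.float64(5.53), 0] [-14.4, 3.2, -27.9]
```

```bash
python3 -m pendant '[{"dr":[0,5.53,0],"xyz":[-31.3,3.2,-1.0],"jaw":100},{"dr":[0,5.53,0],"xyz":[-31.1,3.2,-4],"jaw":100},{"dr":[0,5.53,0],"xyz":[-30.5,3.2,-7],"jaw":100},{"dr":[0,5.53,0],"xyz":[-29.7,3.2,-9.9],"jaw":100},{"dr":[0,5.53,0],"xyz":[-28.6,3.2,-12.7],"jaw":100},{"dr":[0,5.53,0],"xyz":[-27.3,3.2,-15.4],"jaw":100},{"dr":[0,5.53,0],"xyz":[-25.7,3.2,-18],"jaw":100},{"dr":[0,5.53,0],"xyz":[-23.8,3.2,-20.4],"jaw":100},{"dr":[0,5.53,0],"xyz":[-21.7,3.2,-22.6],"jaw":100},{"dr":[0,5.53,0],"xyz":[-19.4,3.2,-24.6],"jaw":100},{"dr":[0,5.53,0],"xyz":[-17,3.2,-26.3],"jaw":100},{"dr":[0,5.53,0],"xyz":[-14.4,3.2,-27.9],"jaw":100}]'
python3 -m pendant '[{"dr":[0,0,0],"xyz":[0,0,0],"jaw":100},{"dr":[0,0,0],"xyz":[0,0,0],"jaw":100}]'
python3 - <<'E'
from h import *
W=cams.camera("wrist")
np.save("w2.npy",W,allow_pickle=True)
save(W,"w2",None,1.4)
for q in ["grip","bolt","nut","rack"]:
    for r in look_for(q,W)[:2]: print(q,np.round(r["uv"],1),round(r["conf"],2),np.round(onz(W,r["uv"],dict(grip=76,bolt=94,nut=76,rack=40)[q]),1))
E
```

```text
time_s: 4.37
tcp_pos: [488.7, -306.1, 200.7]
ee_rot: [[0.991, 0.0, -0.132], [0.132, -0.0, 0.991], [0.0, -1.0, -0.0]]
ft_force: [0.7, 0.3, 0.4]
finger_gap: 88.2
time_s: 4.53
tcp_pos: [488.7, -305.8, 200.3]
ee_rot: [[0.991, -0.0, -0.135], [0.135, 0.0, 0.991], [-0.0, -1.0, 0.0]]
ft_force: [0.4, 0.6, -0.5]
finger_gap: 87.9
grip [264.6 206.2] 0.72 [ 479.3 -306.5   76. ]
bolt [264.9 208.3] 0.93 [ 479.7 -302.9   94. ]
nut [265.2 205.9] 0.77 [ 479.8 -306.2   76. ]
rack [266.1 207.8] 0.71 [ 481.2 -318.5   40. ]
rack [286.2 214.1] 0.7 [ 501.4 -322.3   40. ]
```

View pics/w2.png

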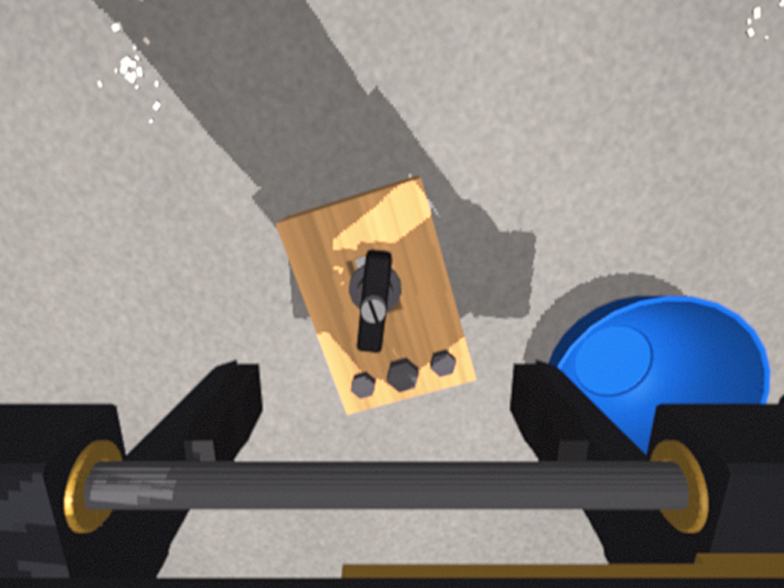

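```bash
python3 - <<'E'
from h import *
W=np.load("w2.npy",allow_pickle=True).item()
save(W,"w2a",(190,120,350,300),3.3)
save(W,"w2b",(235,170,295,260),6.6)
E
```

```text
(no output)
```

View pics/w2a.png

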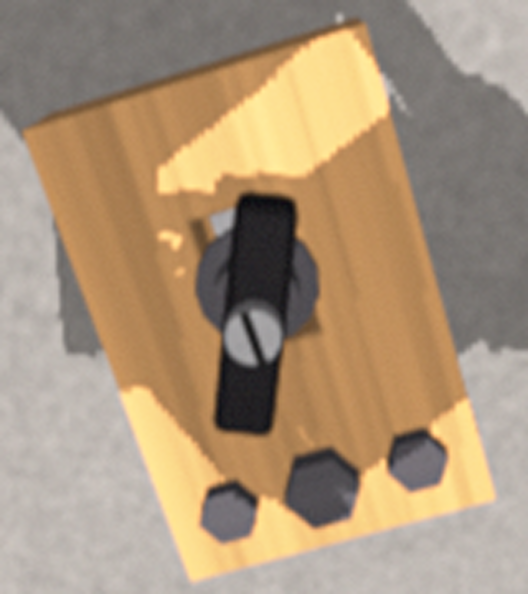

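View pics/w2b.png

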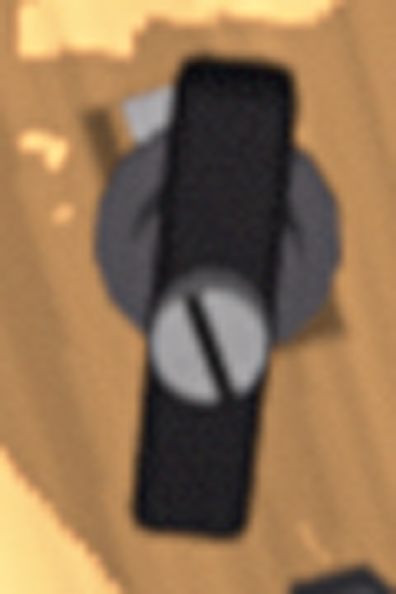

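```bash
cat > m2.py <<'E'
from h import *
W=np.load("w2.npy",allow_pickle=True).item()
B=lambda u,v:(235+u/6.6-.42,170+v/6.6-.42)
A=lambda u,v:(190+u/3.3-.35,120+v/3.3-.35)
ang=lambda a,b:round(np.degrees(np.arctan2(*(b-a)[[1,0]])),1)
c=[onz(W,B(*x),86) for x in [(180,60),(297,68),(247,537),(134,527)]]
print("bar ctr",np.round(np.mean(c,0),1),"ang",ang(c[3],c[0]),ang(c[2],c[1]),"len",np.linalg.norm(c[0]-c[3]),"w",np.linalg.norm(c[0]-c[1]),np.linalg.norm(c[2]-c[3]))
print("shank",np.round(onz(W,B(210,338),94),1),"dia",np.linalg.norm(onz(W,B(150,338),94)-onz(W,B(270,338),94)),"groove",ang(onz(W,B(228,392),94),onz(W,B(191,296),94)))
r=[onz(W,A(*x),40) for x in [(22,130),(362,22),(495,498),(190,580)]]
print("rack",[np.round(x[:2],1) for x in r],np.round(np.mean(r,0),1),ang(r[3],r[0]),ang(r[2],r[1]), np.linalg.norm(r[0]-r[1]),np.linalg.norm(r[0]-r[3]))
print("bolt base by flange ctr", np.round(onz(W,B(218,235),50),1))
E
python3 m2.py
```

```text
bar ctr [ 482.3 -311.7   86. ] ang 91.4 91.9 len 62.13814964057852 w 14.281041213861522 14.789775553766741
shank [ 482.2 -313.2   94. ] dia 14.739334154811674 groove 117.3
rack [array([ 411.1, -280.3]), array([ 501.3, -238.6]), array([ 564.9, -375.5]), array([ 473.4, -417.3])] [ 487.7 -327.9   40. ] 114.5 114.9 99.38190750893074 150.4866097521413
bolt base by flange ctr [ 482.1 -312.8   50. ]
```

```bash
python3 plan.py -6.5 -6.5 -132.3 -6.2 6
```

```text
[0, np.float64(1.03), 0] [-1.2, 22.0, -0.9]
[0, np.float64(1.03), 0] [-1.2, 22.0, -0.9]
[0, np.float64(1.03), 0] [-1.2, 22.0, -1.0]
[0, np.float64(1.03), 0] [-1.2, 22.0, -1.0]
[0, np.float64(1.03), 0] [-1.2, 22.0, -1.0]
[0, np.float64(1.03), 0] [-1.1, 22.0, -1.0]
```

```bash
python3 -m pendant '[{"dr":[0,1.03,0],"xyz":[-1.2,22,-0.9],"jaw":100},{"dr":[0,1.03,0],"xyz":[-1.2,22,-0.9],"jaw":100},{"dr":[0,1.03,0],"xyz":[-1.2,22,-1],"jaw":70},{"dr":[0,1.03,0],"xyz":[-1.2,22,-1],"jaw":50},{"dr":[0,1.03,0],"xyz":[-1.2,22,-1],"jaw":40},{"dr":[0,1.03,0],"xyz":[-1.2,22,-1],"jaw":35},{"dr":[0,0,0],"xyz":[0,0,0],"jaw":30},{"dr":[0,0,0],"xyz":[0,0,0],"jaw":30}]'
python3 - <<'E'
from h import *
W=cams.camera("wrist")
np.save("w3.npy",W,allow_pickle=True)
save(W,"w3",None,1.4)
s=arm.read_state(); print(s["tcp_pos"],s["ft_force"],s["moment"])
print(proj(W,s["tcp_pos"])*1.4)
E
```

```text
time_s: 5.45
tcp_pos: [482.5, -311.4, 68.3]
ee_rot: [[1.0, -0.001, -0.029], [0.029, 0.001, 1.0], [-0.001, -1.0, 0.001]]
ft_force: [0.2, 0.4, 0.3]
finger_gap: 50.2
[ 483.02852321 -311.94627982   69.42646078] [0.06721423 0.62714703 0.03778815] [-0.07113585  0.07572276  0.04259605]
[[387.92464427 391.09686761]]
```

View pics/w3.png

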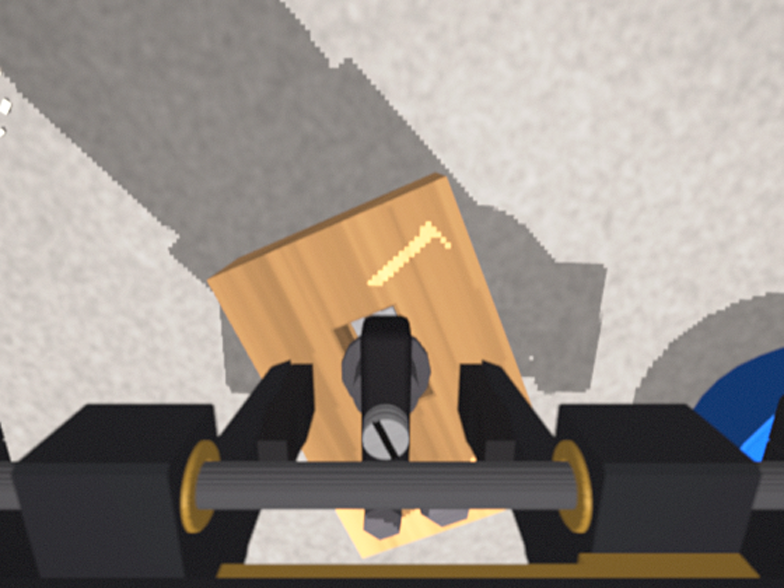

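```bash
python3 -m pendant '[{"dr":[0,0,0],"xyz":[0,0,0],"jaw":15},{"dr":[0,0,0],"xyz":[0,0,0],"jaw":0},{"dr":[0,0,0],"xyz":[0,0,0],"jaw":0},{"dr":[0,0,0],"xyz":[0,0,0],"jaw":0},{"dr":[0,0,0],"xyz":[0,0,0],"jaw":0},{"dr":[0,0,0],"xyz":[0,0,0],"jaw":0},{"dr":[0,0,0],"xyz":[0,0,0],"jaw":0},{"dr":[0,0,0],"xyz":[0,0,0],"jaw":0}]' 60
python3 - <<'E'
from h import *
W=cams.camera("wrist")
np.save("w4.npy",W,allow_pickle=True)
save(W,"w4",(200,190,360,370),4.4)
s=arm.read_state(); print(s["tcp_pos"],s["ft_force"],s["moment"],s["finger_gap"])
E
```

```text
time_s: 6.17
tcp_pos: [482.6, -312.3, 68.8]
ee_rot: [[1.0, 0.001, -0.028], [0.028, -0.001, 1.0], [0.001, -1.0, -0.001]]
ft_force: [0.3, 0.1, 5.2]
finger_gap: 15.8
[ 482.58152188 -312.2752659    68.78831758] [-0.76721084  0.62365095  6.00261095] [0.06717174 0.23713956 0.01342131] 15.41641770477573
```

View pics/w4.png

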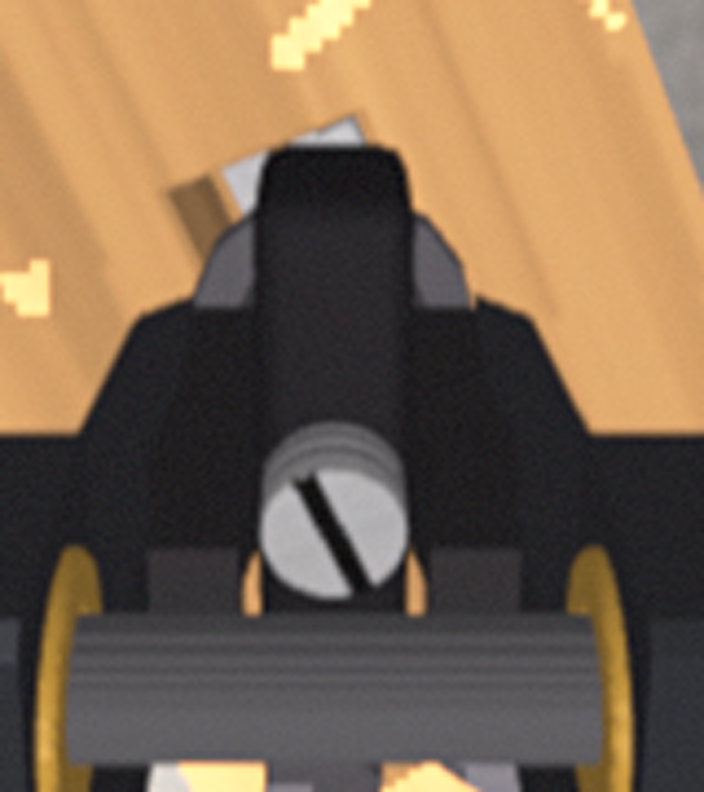

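```bash
python3 -m pendant '[{"dr":[0,0,0],"xyz":[0,-4,0],"jaw":0},{"dr":[0,0,0],"xyz":[0,-10,0],"jaw":0},{"dr":[0,0,0],"xyz":[0,-18,0],"jaw":0},{"dr":[0,0,0],"xyz":[0,-20,0],"jaw":0},{"dr":[0,0,0],"xyz":[0,-20,0],"jaw":0},{"dr":[0,0,0],"xyz":[0,-4,0],"jaw":0},{"dr":[0,0,0],"xyz":[0,0,0],"jaw":0}]'
python3 - <<'E'
from h import *
W=cams.camera("wrist")
np.save("w5.npy",W,allow_pickle=True)
save(W,"w5",(150,150,410,380),3)
s=arm.read_state(); print(s["tcp_pos"],s["ft_force"],s["moment"],s["finger_gap"])
E
python3 plan.py 121.6 376.3 0 -14.35 12
```

```text
time_s: 6.8
tcp_pos: [482.8, -312.4, 145.5]
ee_rot: [[1.0, 0.002, -0.028], [0.028, -0.002, 1.0], [0.002, -1.0, -0.002]]
ft_force: [0.5, -0.6, -2.3]
finger_gap: 15.4
[ 482.29448273 -311.98140976  144.10529004] [-0.66079433 -0.09476071 -2.83408623] [-0.045692    0.09142606  0.0181018 ] 15.531716140028905
[0, np.float64(1.2), 0] [11.0, -0.0, 31.1]
[0, np.float64(1.2), 0] [10.4, -0.0, 31.3]
[0, np.float64(1.2), 0] [9.7, -0.0, 31.5]
[0, np.float64(1.2), 0] [9.0, -0.0, 31.7]
[0, np.float64(1.2), 0] [8.4, -0.0, 31.9]
[0, np.float64(1.2), 0] [7.7, -0.0, 32.0]
[0, np.float64(1.2), 0] [7.0, -0.0, 32.2]
[0, np.float64(1.2), 0] [6.4, -0.0, 32.3]
[0, np.float64(1.2), 0] [5.7, -0.0, 32.5]
[0, np.float64(1.2), 0] [5.0, -0.0, 32.6]
[0, np.float64(1.2), 0] [4.3, -0.0, 32.7]
[0, np.float64(1.2), 0] [3.6, -0.0, 32.8]
```

View pics/w5.png

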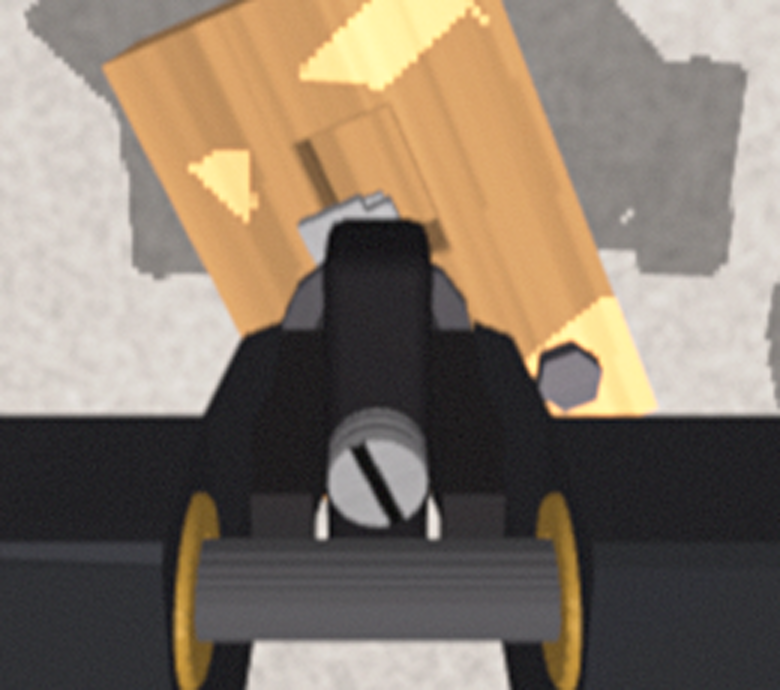

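Lifted: force −2.3 N = the bolt's weight, and the head is visible below. Carry to the plate.

```bash
python3 -m pendant '[{"dr":[0,1.2,0],"xyz":[11,0,31.1],"jaw":0},{"dr":[0,1.2,0],"xyz":[10.4,0,31.3],"jaw":0},{"dr":[0,1.2,0],"xyz":[9.7,0,31.5],"jaw":0},{"dr":[0,1.2,0],"xyz":[9,0,31.7],"jaw":0},{"dr":[0,1.2,0],"xyz":[8.4,0,31.9],"jaw":0},{"dr":[0,1.2,0],"xyz":[7.7,0,32],"jaw":0},{"dr":[0,1.2,0],"xyz":[7,0,32.2],"jaw":0},{"dr":[0,1.2,0],"xyz":[6.4,0,32.3],"jaw":0},{"dr":[0,1.2,0],"xyz":[5.7,0,32.5],"jaw":0},{"dr":[0,1.2,0],"xyz":[5,0,32.6],"jaw":0},{"dr":[0,1.2,0],"xyz":[4.3,0,32.7],"jaw":0},{"dr":[0,1.2,0],"xyz":[3.6,0,32.8],"jaw":0}]'
python3 -m pendant '[{"dr":[0,0,0],"xyz":[0,9,0],"jaw":0},{"dr":[0,0,0],"xyz":[0,9,0],"jaw":0},{"dr":[0,0,0],"xyz":[0,0,0],"jaw":0},{"dr":[0,0,0],"xyz":[0,0,0],"jaw":0}]'
python3 - <<'E'
from h import *
W=cams.camera("wrist")
np.save("w6.npy",W,allow_pickle=True)
save(W,"w6",None,1.4)
s=arm.read_state(); print(s["tcp_pos"],s["ft_force"],s["moment"],s["finger_gap"],s["joints"])
for n in ("scene","top"):
    S=cams.camera(n);np.save(n+"6.npy",S,allow_pickle=True)
E
```

```text
time_s: 7.85
tcp_pos: [603.7, 66.1, 142.5]
ee_rot: [[0.975, -0.003, 0.223], [-0.223, 0.0, 0.975], [-0.003, -1.0, -0.0]]
ft_force: [0.1, 0.2, -2.1]
finger_gap: 15.4
time_s: 8.18
tcp_pos: [603.3, 63.4, 124.9]
ee_rot: [[0.975, -0.003, 0.223], [-0.223, 0.0, 0.975], [-0.003, -1.0, -0.001]]
ft_force: [-0.1, -0.0, -1.9]
finger_gap: 15.3
[603.7846308   63.23574944 125.81050773] [ 0.13557012  0.69048531 -2.2211465 ] [-0.09058269  0.05590262 -0.03272364] 15.794687074180594 [-5.06202664e+00  3.40243994e+01  7.90018147e+01 -9.15411684e-03
  6.70452487e+01  7.81803658e+00]
```

View pics/w6.png

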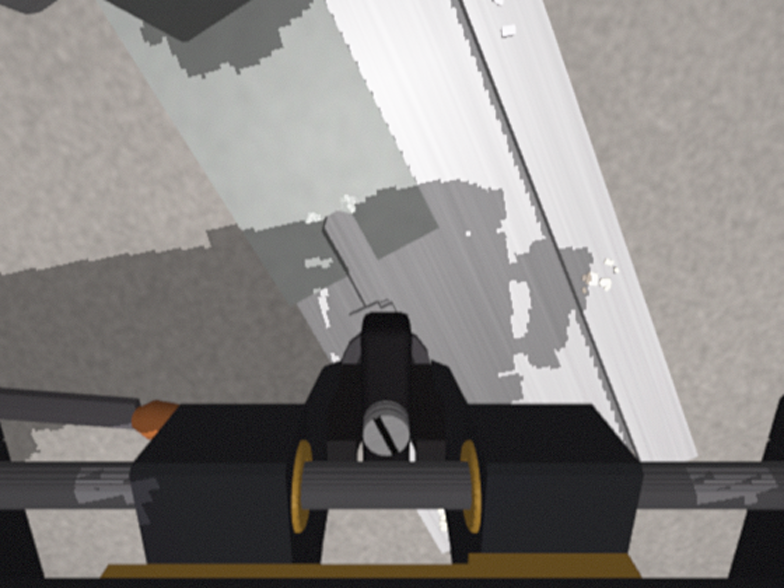

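```bash
python3 - <<'E'
from h import *
W=np.load("w6.npy",allow_pickle=True).item()
im=cv2.convertScaleAbs(W["pixels"],alpha=1.8,beta=-60); V=dict(W); V["pixels"]=im
save(V,"w6a",(190,120,330,340),4)
S=np.load("scene6.npy",allow_pickle=True).item(); save(S,"s6",(230,170,400,310),4.6)
E
```

```text
(no output)
```

View pics/w6a.png

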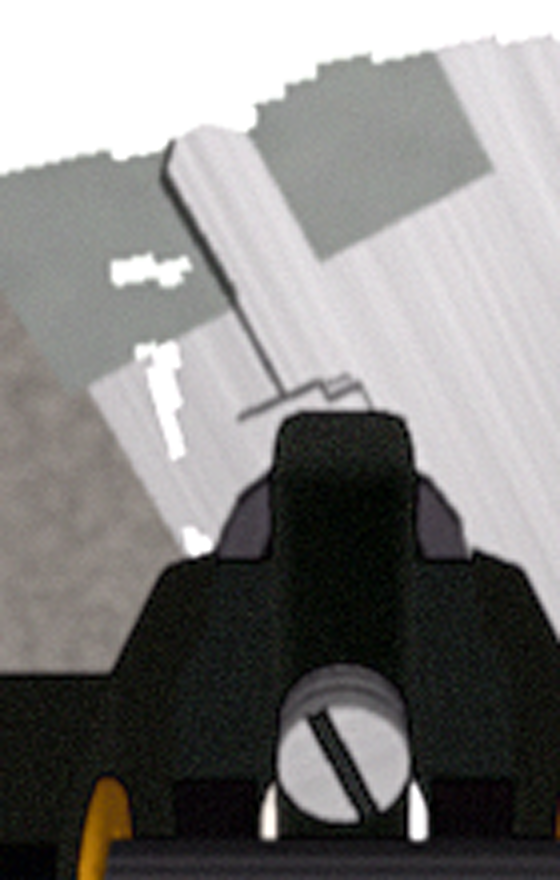

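View pics/s6.png

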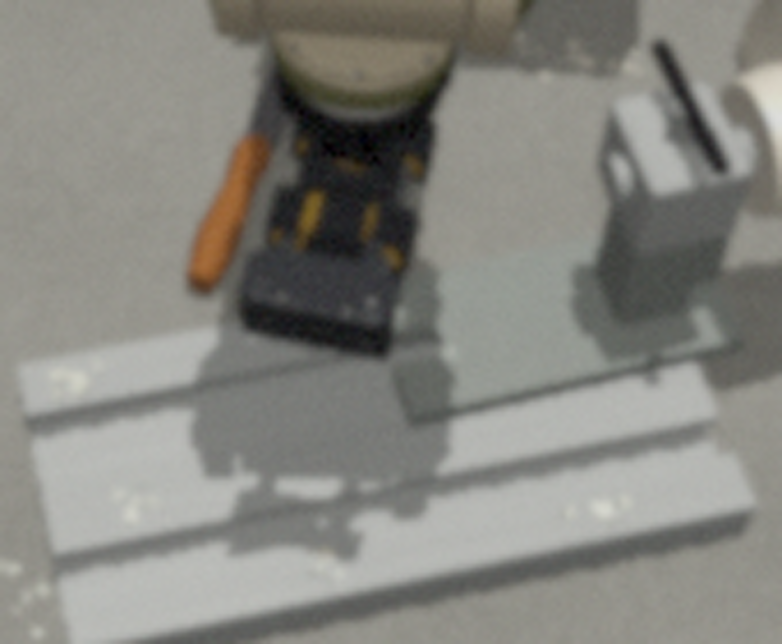

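```bash
cat > m6.py <<'E'
from h import *
W=np.load("w6.npy",allow_pickle=True).item()
A=lambda u,v:(190+u/4-.38,120+v/4-.38)
th=np.radians(12.95)
o=np.array([642.4,85.1])
def loc(P): 
    d=P[:2]-o; c,s=np.cos(th),np.sin(th); return np.round([c*d[0]+s*d[1],-s*d[0]+c*d[1]],1)
tz=125.3
for n,p,z in [("foot front -x corner",(93,385),44),("front notch -x",(233,318),44),("front notch +x",(325,262),44),("foot front +x",(493,171),44),
 ("notch -x top",(163,178),44),("notch +x far",(248,142),44),("lip -x a",(234,305),32),("lip -x b",(278,390),32),
 ("head corner -x",(240,417),tz-50),("head cut",(320,381),tz-50),("head corner +x",(362,398),tz-48.6),("shank top",(343,758),tz+25.6),("flange L",(222,555),tz-22),("flange R",(463,555),tz-22)]:
    P=onz(W,A(*p),z); print(n,np.round(P,1),"plate",loc(P))
a=onz(W,A(372,808),tz+25.6);b=onz(W,A(315,712),tz+25.6); print("groove",np.degrees(np.arctan2(*(b-a)[[1,0]])))
a=onz(W,A(240,417),tz-50);b=onz(W,A(320,381),tz-50); print("head front",np.degrees(np.arctan2(*(b-a)[[1,0]])))
a=onz(W,A(278,390),32);b=onz(W,A(234,305),32); print("lip",np.degrees(np.arctan2(*(b-a)[[1,0]])))
a=onz(W,A(325,262),44);b=onz(W,A(248,142),44); print("notch+x",np.degrees(np.arctan2(*(b-a)[[1,0]])))
a=onz(W,A(233,300),44);b=onz(W,A(163,178),44); print("notch-x",np.degrees(np.arctan2(*(b-a)[[1,0]])))
a=onz(W,A(93,385),44);b=onz(W,A(493,171),44); print("front",np.degrees(np.arctan2(*(b-a)[[1,0]])))
E
python3 m6.py
```

```text
foot front -x corner [559.5  79.3  44. ] plate [-82.1  12.9]
front notch -x [587.4  85.8  44. ] plate [-53.4  13. ]
front notch +x [605.8  92.1  44. ] plate [-34.1  15. ]
foot front +x [637.7 101.2  44. ] plate [-1.  16.7]
notch -x top [581.9 112.8  44. ] plate [-52.8  40.5]
notch +x far [597.7 115.5  44. ] plate [-36.8  39.6]
lip -x a [586.5  85.3  32. ] plate [-54.5  12.7]
lip -x b [590.5  67.1  32. ] plate [-54.6  -5.9]
head corner -x [589.1  77.5  75.3] plate [-53.7   4.5]
head cut [602.8  80.5  75.3] plate [-39.7   4.4]
head corner +x [608.6  76.7  76.7] plate [-34.8  -0.6]
shank top [602.5  62.4 150.9] plate [-44.  -13.1]
flange L [586.1  67.3 103.3] plate [-58.9  -4.7]
flange R [619.   59.8 103.3] plate [-28.5 -19.5]
groove 104.23671490226327
head front 12.321513261268697
lip 102.53399709166926
notch+x 109.01711088887934
notch-x 105.04041403295034
front 15.651473011106523
```

```bash
python3 -m pendant '[{"dr":[0,0,0],"xyz":[0.4,12,0.2],"jaw":0},{"dr":[0,0,0],"xyz":[0,12,0],"jaw":0},{"dr":[0,0,0],"xyz":[0,7,0],"jaw":0},{"dr":[0,0,0],"xyz":[0,0,0],"jaw":0},{"dr":[0,0,0],"xyz":[0,0,0],"jaw":0}]'
python3 - <<'E'
from h import *
W=cams.camera("wrist")
np.save("w7.npy",W,allow_pickle=True)
P=[]
for i in range(1): s=arm.read_state(); print(s["tcp_pos"],s["ft_force"],s["moment"])
im=cv2.convertScaleAbs(W["pixels"],alpha=2.2,beta=-130); V=dict(W); V["pixels"]=im
save(V,"w7",(150,120,370,290),3.6)
E
```

```text
time_s: 8.75
tcp_pos: [604.3, 64.4, 94.6]
ee_rot: [[0.975, -0.001, 0.222], [-0.222, 0.0, 0.975], [-0.001, -1.0, -0.0]]
ft_force: [0.6, 0.4, -2.1]
finger_gap: 15.2
[604.61383397  64.41455217  95.26183182] [-0.77274207  0.71616108 -2.08333624] [-0.08510879  0.04542507  0.01111485]
```

View pics/w7.png

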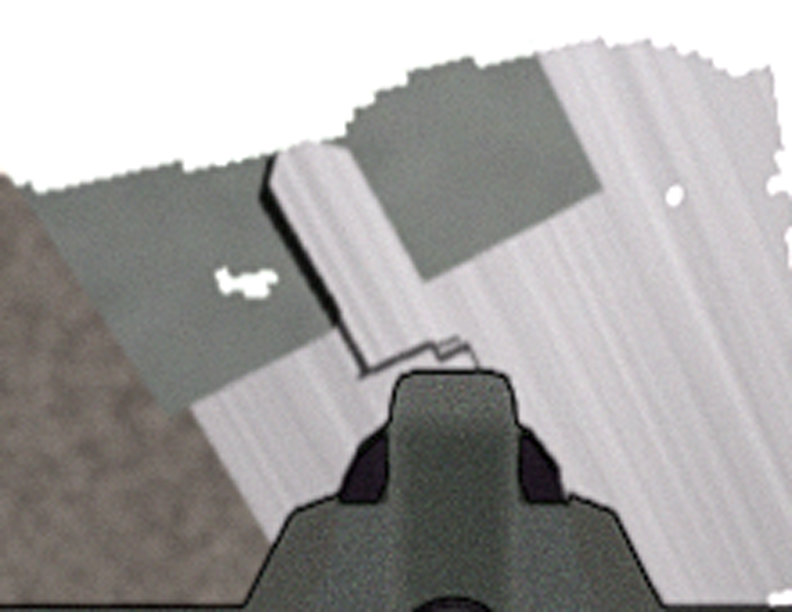

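```bash
cat > m7.py <<'E'
from h import *
W=np.load("w7.npy",allow_pickle=True).item()
A=lambda u,v:(150+u/3.6-.36,120+v/3.6-.36)
th=np.radians(12.95)
o=np.array([642.4,85.1])
def loc(P): 
    d=P[:2]-o; c,s=np.cos(th),np.sin(th); return np.round([c*d[0]+s*d[1],-s*d[0]+c*d[1]],1)
tz=94.8
print("tcp",loc(np.array([604.4,64.4])))
for n,p,z in [("foot front -x corner",(168,412),44),("front notch -x",(335,325),44),("front notch +x",(424,282),44),("foot front +x",(603,188),44),
 ("notch -x top",(264,190),44),("notch +x far",(352,152),44),("lip -x a",(337,326),32),("lip -x b",(358,366),32),
 ("head corner -x bot",(361,376),tz-56),("head corner -x",(361,376),tz-48.6),("head cut",(432,344),tz-50),("head corner +x",(478,366),tz-48.6),("flange L",(340,502),tz-22),("flange R",(563,502),tz-22)]:
    P=onz(W,A(*p),z); print(n,np.round(P,1),"plate",loc(P))
E
python3 m7.py
```

```text
tcp [-41.7 -11.7]
foot front -x corner [554.9  79.1  44. ] plate [-86.6  13.8]
front notch -x [588.   88.2  44. ] plate [-52.4  15.2]
front notch +x [604.8  92.2  44. ] plate [-35.   15.4]
foot front +x [637.8 101.4  44. ] plate [-0.8 16.9]
notch -x top [582.3 113.8  44. ] plate [-52.1  41.4]
notch +x far [598.3 116.7  44. ] plate [-35.9  40.6]
lip -x a [586.2  84.6  32. ] plate [-54.9  12.1]
lip -x b [588.1  76.2  32. ] plate [-54.9   3.5]
head corner -x bot [589.2  76.4  38.8] plate [-53.8   3.4]
head corner -x [590.4  78.8  46.2] plate [-52.1   5.5]
head cut [603.7  81.3  44.8] plate [-38.6   5. ]
head corner +x [610.7  76.   46.2] plate [-32.9  -1.7]
flange L [586.3  68.   72.8] plate [-58.5  -4.1]
flange R [620.2  60.2  72.8] plate [-27.2 -19.3]
```

```bash
python3 - <<'E'
from h import *
W=np.load("w7.npy",allow_pickle=True).item()
im=cv2.convertScaleAbs(W["pixels"],alpha=2.2,beta=-130); V=dict(W); V["pixels"]=im
save(V,"w7a",(235,195,295,245),13)
save(W,"w7b",(225,220,325,340),5.5)
s=arm.read_state();E=np.array(s["ee_rot"]);t=s["tcp_pos"]
E
python3 - <<'E'
import sys; sys.path.insert(0,'.')
E
```

```text
(no output)
```

View pics/w7a.png

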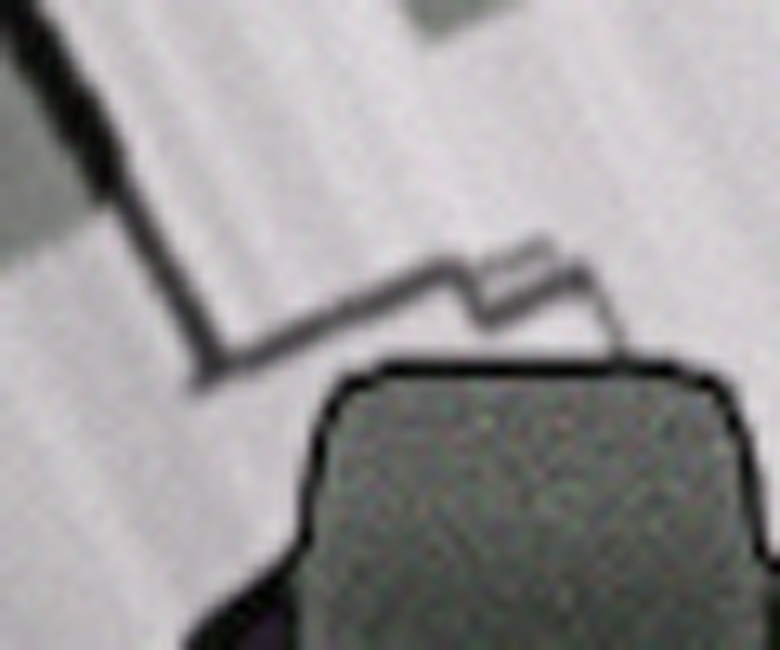

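View pics/w7b.png

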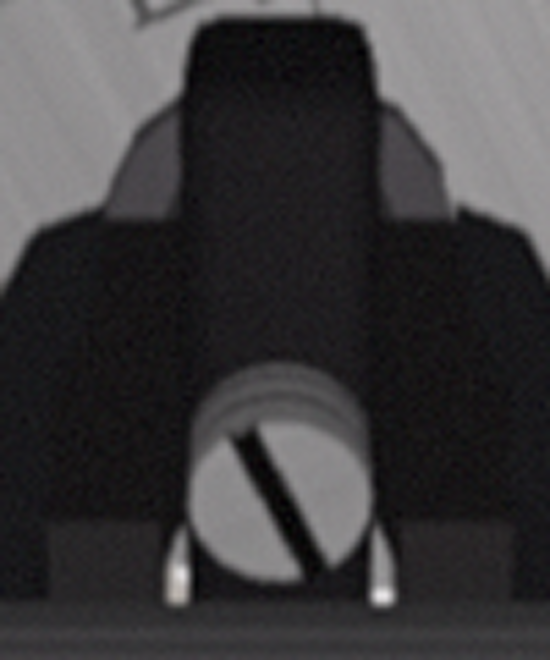

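```bash
cat > m7b.py <<'E'
from m7 import *
print("======")
Z=lambda u,v:(235+u/13-.46,195+v/13-.46)
for z in (tz-48.6,tz-52,tz-56.6):
    for n,p in [("L",(197,385)),("front r",(445,262)),("cut in",(485,322)),("R front",(577,268)),("R back",(620,350))]:
        P=onz(W,Z(*p),z); print(round(z,1),n,"plate",loc(P))
for p in [(118,200),(205,350),(120,180),(222,350)]: print("lip",loc(onz(W,Z(*p),32)))
Y=lambda u,v:(225+u/5.5-.4,220+v/5.5-.4)
for z in (tz+26.4,tz+25.4,tz+24.4): print("shank top",loc(onz(W,Y(280,501),z)), "bar front",loc(onz(W,Y(280,20),tz+18)),loc(onz(W,Y(280,20),tz+-2)))
E
python3 m7b.py | sed -n '/====/,$p'
```

```text
======
46.2 L plate [-52.2   5.5]
46.2 front r plate [-38.7   5.9]
46.2 cut in plate [-38.3   2.3]
46.2 R front plate [-33.2   2.9]
46.2 R back plate [-33.1  -1.8]
42.8 L plate [-53.    4.5]
42.8 front r plate [-39.3   4.9]
42.8 cut in plate [-38.9   1.3]
42.8 R front plate [-33.6   1.9]
42.8 R back plate [-33.5  -2.9]
38.2 L plate [-54.1   3.3]
38.2 front r plate [-40.    3.6]
38.2 cut in plate [-39.6  -0.1]
38.2 R front plate [-34.2   0.5]
38.2 R back plate [-34.1  -4.3]
lip [-54.5  12.2]
lip [-54.2   3. ]
lip [-54.   13.1]
lip [-53.5   2.7]
shank top [-43.  -12.6] bar front [-27.2  19.9] [-30.3  13.7]
shank top [-43.3 -13.2] bar front [-27.2  19.9] [-30.3  13.7]
shank top [-43.6 -13.8] bar front [-27.2  19.9] [-30.3  13.7]
```

```bash
python3 -m pendant '[{"dr":[0,0,0],"xyz":[-0.6,2,-0.3],"jaw":0},{"dr":[0,0,0],"xyz":[0,2,0],"jaw":0},{"dr":[0,0,0],"xyz":[0,2,0],"jaw":0},{"dr":[0,0,0],"xyz":[0,1.5,0],"jaw":0},{"dr":[0,0,0],"xyz":[0,0.5,0],"jaw":0},{"dr":[0,0,0],"xyz":[0,0,0],"jaw":0}]'
python3 -m pendant '[{"dr":[0,0,0],"xyz":[0,1,0],"jaw":0},{"dr":[0,0,0],"xyz":[0,0.5,0],"jaw":0},{"dr":[0,0,0],"xyz":[0,0,0],"jaw":0}]'
```

```text
time_s: 9.3
tcp_pos: [603.8, 64.3, 87.2]
ee_rot: [[0.975, -0.0, 0.222], [-0.222, 0.0, 0.975], [-0.0, -1.0, -0.0]]
ft_force: [-0.5, -0.0, -1.8]
finger_gap: 15.7
time_s: 9.55
tcp_pos: [603.8, 64.3, 85.7]
ee_rot: [[0.975, -0.0, 0.222], [-0.222, -0.0, 0.975], [-0.0, -1.0, -0.0]]
ft_force: [0.4, -0.5, -1.6]
finger_gap: 15.7
```

```bash
python3 -m pendant '[{"dr":[0,0,0],"xyz":[0,2,0],"jaw":0},{"dr":[0,0,0],"xyz":[0,2,0],"jaw":0},{"dr":[0,0,0],"xyz":[0,1,0],"jaw":0},{"dr":[0,0,0],"xyz":[0,0,0],"jaw":0}]'
python3 -m pendant '[{"dr":[0,0,0],"xyz":[0,2,0],"jaw":0},{"dr":[0,0,0],"xyz":[0,2,0],"jaw":0},{"dr":[0,0,0],"xyz":[0,1,0],"jaw":0},{"dr":[0,0,0],"xyz":[0,0,0],"jaw":0}]'
python3 -m pendant '[{"dr":[0,0,0],"xyz":[0,2,0],"jaw":0},{"dr":[0,0,0],"xyz":[0,2,0],"jaw":0},{"dr":[0,0,0],"xyz":[0,2,0],"jaw":0},{"dr":[0,0,0],"xyz":[0,0.5,0],"jaw":0},{"dr":[0,0,0],"xyz":[0,0,0],"jaw":0}]'
```

```text
time_s: 9.88
tcp_pos: [603.7, 64.3, 80.4]
ee_rot: [[0.975, -0.001, 0.222], [-0.222, 0.0, 0.975], [-0.001, -1.0, -0.0]]
ft_force: [-0.7, 0.3, -1.7]
finger_gap: 15.6
time_s: 10.22
tcp_pos: [603.7, 64.3, 75.5]
ee_rot: [[0.975, -0.001, 0.222], [-0.222, 0.0, 0.975], [-0.001, -1.0, -0.0]]
ft_force: [-0.4, -0.3, -2.3]
finger_gap: 15.7
time_s: 10.63
tcp_pos: [603.8, 64.3, 69.1]
ee_rot: [[0.975, -0.0, 0.222], [-0.222, 0.0, 0.975], [-0.0, -1.0, -0.0]]
ft_force: [0.6, -0.1, -2.4]
finger_gap: 15.8
```

```bash
python3 - <<'E'
from h import *
W=cams.camera("wrist")
np.save("w8.npy",W,allow_pickle=True)
s=arm.read_state(); print(s["tcp_pos"],s["ft_force"],s["moment"],s["joints"])
im=cv2.convertScaleAbs(W["pixels"],alpha=1.6,beta=-50); V=dict(W); V["pixels"]=im
save(V,"w8",(130,120,400,340),2.9)
E
```

```text
[603.87593472  64.27167114  69.24649636] [-0.26775304 -0.13583753 -2.10068413] [-0.09426505  0.07153799  0.03776372] [-4.96528067e+00  3.79306243e+01  8.16890692e+01 -7.46997769e-04
  6.03870670e+01  7.83374967e+00]
```

View pics/w8.png

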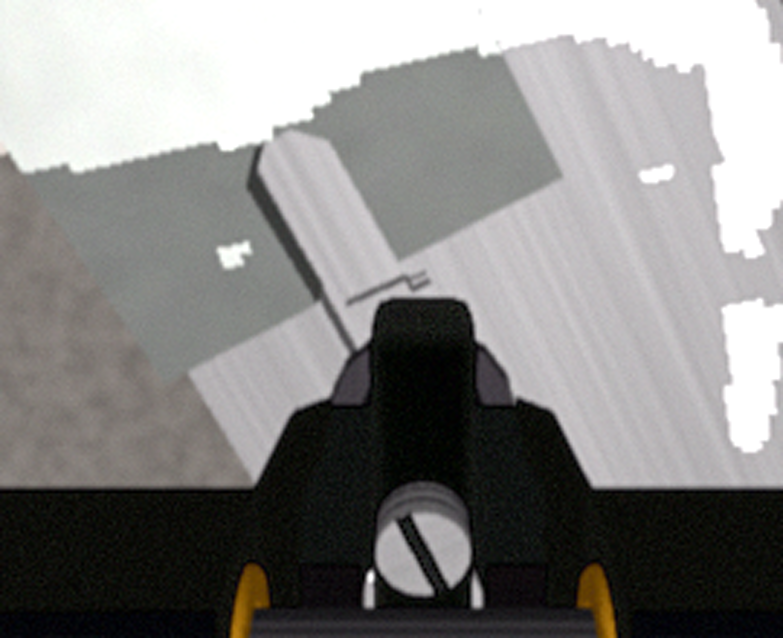

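```bash
python3 -m pendant '[{"dr":[0,5,0],"xyz":[0,0,0],"jaw":0},{"dr":[0,5,0],"xyz":[0,0,0],"jaw":0},{"dr":[0,5,0],"xyz":[0,0,0],"jaw":0},{"dr":[0,5,0],"xyz":[0,0,0],"jaw":0},{"dr":[0,5,0],"xyz":[0,0,0],"jaw":0},{"dr":[0,0,0],"xyz":[0,0,0],"jaw":0}]'
python3 -c "
from plant import arm
s=arm.read_state();print(s['moment'],s['ft_force'])"
python3 -m pendant '[{"dr":[0,5,0],"xyz":[0,0,0],"jaw":0},{"dr":[0,5,0],"xyz":[0,0,0],"jaw":0},{"dr":[0,5,0],"xyz":[0,0,0],"jaw":0},{"dr":[0,5,0],"xyz":[0,0,0],"jaw":0},{"dr":[0,5,0],"xyz":[0,0,0],"jaw":0},{"dr":[0,0,0],"xyz":[0,0,0],"jaw":0}]'
python3 -c "
from plant import arm
s=arm.read_state();print(s['moment'],s['ft_force'])"
```

```text
time_s: 11.18
tcp_pos: [604.0, 64.3, 69.4]
ee_rot: [[0.788, 0.0, 0.615], [-0.615, -0.0, 0.788], [0.0, -1.0, 0.0]]
ft_force: [0.5, -0.4, -2.4]
finger_gap: 15.3
[-0.07001421  0.11095827 -0.02187873] [ 0.5480799  -0.40189333 -2.39814262]
time_s: 11.68
tcp_pos: [604.1, 64.2, 69.5]
ee_rot: [[0.457, 0.001, 0.89], [-0.89, -0.0, 0.457], [0.0, -1.0, 0.001]]
ft_force: [0.3, 0.1, -1.7]
finger_gap: 15.3
[0.04150077 0.00521566 0.03585413] [ 0.30516944  0.09617561 -1.69598717]
```

```bash
python3 -m pendant '[{"dr":[0,5,0],"xyz":[0,0,0],"jaw":0},{"dr":[0,5,0],"xyz":[0,0,0],"jaw":0},{"dr":[0,5,0],"xyz":[0,0,0],"jaw":0},{"dr":[0,5,0],"xyz":[0,0,0],"jaw":0},{"dr":[0,5,0],"xyz":[0,0,0],"jaw":0},{"dr":[0,5,0],"xyz":[0,0,0],"jaw":0},{"dr":[0,0,0],"xyz":[0,0,0],"jaw":0}]'
python3 - <<'E'
from h import *
W=cams.camera("wrist")
np.save("w9.npy",W,allow_pickle=True)
s=arm.read_state(); print(s["tcp_pos"],s["ft_force"],s["moment"],s["joints"])
im=cv2.convertScaleAbs(W["pixels"],alpha=1.2,beta=-20); V=dict(W); V["pixels"]=im
save(V,"w9",None,1.4)
E
```

```text
time_s: 12.27
tcp_pos: [604.3, 64.2, 69.6]
ee_rot: [[-0.048, 0.001, 0.999], [-0.999, -0.0, -0.048], [0.0, -1.0, 0.001]]
ft_force: [1.9, 0.2, -1.8]
finger_gap: 15.6
[604.26104681  64.2690855   69.56505305] [ 2.20180762  0.52235431 -2.08019024] [ 0.09586448 -0.23935294 -0.00588128] [-4.96491928e+00  3.79154093e+01  8.16609615e+01  6.43187780e-03
  6.03604734e+01  8.75399123e+01]
```

View pics/w9.png

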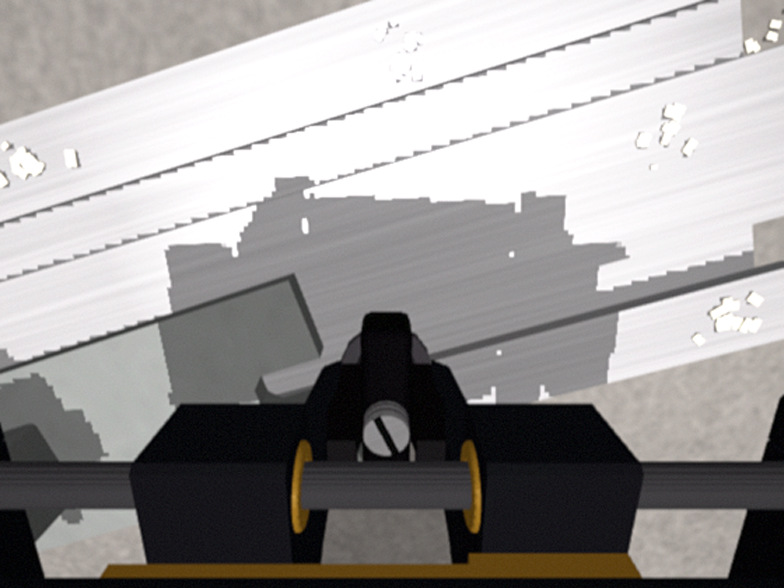

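```bash
python3 - <<'E'
from h import *
W=np.load("w9.npy",allow_pickle=True).item()
im=cv2.convertScaleAbs(W["pixels"],alpha=1.6,beta=-40); V=dict(W); V["pixels"]=im
save(V,"w9a",(170,180,450,350),2.8)
E
```

```text
(no output)
```

View pics/w9a.png

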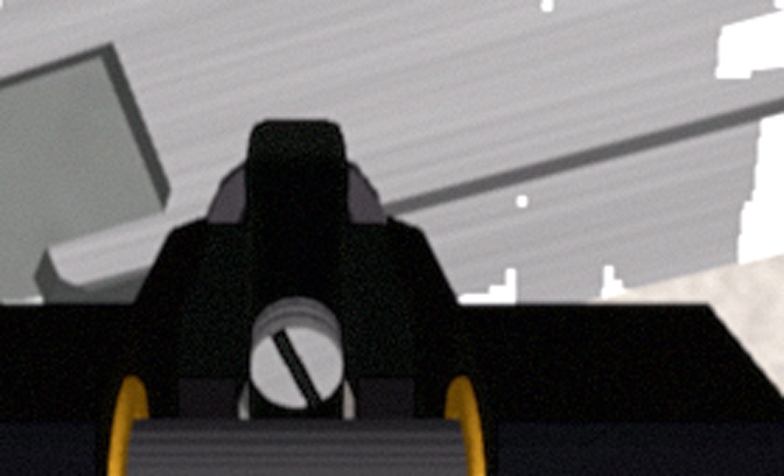

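```bash
cat > m9.py <<'E'
from h import *
th=np.radians(12.95);o=np.array([642.4,85.1])
def loc(P): 
    d=P[:2]-o; c,s=np.cos(th),np.sin(th); return np.round([c*d[0]+s*d[1],-s*d[0]+c*d[1]],1)
if __name__=="__main__":
    W=np.load("w9.npy",allow_pickle=True).item()
    A=lambda u,v:(170+u/2.8-.32,180+v/2.8-.32)
    tz=69.4
    print("tcp",loc(np.array([604.2,64.2])))
    for n,p,z in [("lip a",(392,214),32),("lip b",(782,109),32),("lipbot a",(390,204),24),("lipbot b",(782,98),24),("foot corner",(108,44),44),("foot front notch",(163,211),44),("notch +x far",(48,249),44),("shank",(297,362),tz+26.4),("shank",(297,362),tz+24.4)]:
        P=onz(W,A(*p),z); print(n,np.round(P,1),loc(P))
    a=onz(W,A(318,402),tz+25.6);b=onz(W,A(278,332),tz+25.6); print("groove",np.degrees(np.arctan2(*(b-a)[[1,0]])))
E
python3 m9.py
```

```text
tcp [-41.9 -11.8]
lip a [595.9  45.1  32. ] [-54.3 -28.6]
lip b [616.  -37.4  32. ] [ -53.2 -113.5]
lipbot a [594.7  44.8  24. ] [-55.6 -28.6]
lipbot b [615.7 -41.4  24. ] [ -54.4 -117.3]
foot corner [640.  100.1  44. ] [ 1.  15.2]
foot front notch [604.5  92.8  44. ] [-35.2  16. ]
notch +x far [597.1 117.4  44. ] [-36.9  41.6]
shank [602.   65.6  95.8] [-43.7  -9.9]
shank [600.7  65.7  93.8] [-45.   -9.5]
groove 23.503333671881535
```

```bash
python3 -m pendant '[{"dr":[0,0,0],"xyz":[-0.1,0,0.5],"jaw":0},{"dr":[0,0,0],"xyz":[0,0,0],"jaw":0}]'
python3 -c "
from plant import arm
s=arm.read_state();print(s['moment'],s['ft_force'])"
python3 -m pendant '[{"dr":[0,5,0],"xyz":[0,0,0],"jaw":0},{"dr":[0,5,0],"xyz":[0,0,0],"jaw":0},{"dr":[0,0,0],"xyz":[0,0,0],"jaw":0}]'
python3 -c "
from plant import arm
s=arm.read_state();print(s['moment'],s['ft_force'])"
```

```text
time_s: 12.48
tcp_pos: [604.5, 64.3, 69.4]
ee_rot: [[-0.045, 0.0, 0.999], [-0.999, -0.0, -0.045], [-0.0, -1.0, 0.0]]
ft_force: [1.8, -0.5, -1.7]
finger_gap: 14.9
[-0.03592267 -0.06770229  0.02583405] [ 1.75629942 -0.54274984 -1.71524969]
time_s: 12.73
tcp_pos: [604.3, 64.4, 69.2]
ee_rot: [[-0.222, -0.0, 0.975], [-0.975, 0.0, -0.222], [0.0, -1.0, -0.0]]
ft_force: [1.3, 0.8, -2.4]
finger_gap: 15.6
[0.02911753 0.07855342 0.02761021] [ 1.27999488  0.81240633 -2.39509308]
```

```bash
python3 -m pendant '[{"dr":[0,3,0],"xyz":[0,0,0],"jaw":0},{"dr":[0,3,0],"xyz":[0,0,0],"jaw":0},{"dr":[0,0,0],"xyz":[0,0,0],"jaw":0}]'
python3 -c "
from plant import arm
s=arm.read_state();print(s['moment'],s['ft_force'])"
python3 -m pendant '[{"dr":[0,3,0],"xyz":[0,0,0],"jaw":0},{"dr":[0,3,0],"xyz":[0,0,0],"jaw":0},{"dr":[0,0,0],"xyz":[0,0,0],"jaw":0}]'
python3 -c "
from plant import arm
s=arm.read_state();print(s['moment'],s['ft_force'])"
```

```text
time_s: 12.98
tcp_pos: [604.6, 64.3, 69.4]
ee_rot: [[-0.32, 0.001, 0.947], [-0.947, -0.0, -0.32], [-0.0, -1.0, 0.001]]
ft_force: [1.5, -0.8, -2.6]
finger_gap: 15.3
[-0.04059921 -0.19650796 -0.00757458] [ 1.52291488 -0.79533456 -2.59233319]
time_s: 13.23
tcp_pos: [604.5, 64.2, 69.3]
ee_rot: [[-0.417, 0.0, 0.909], [-0.909, -0.0, -0.417], [0.0, -1.0, 0.0]]
ft_force: [2.0, 0.1, -2.7]
finger_gap: 15.7
[-0.09972686 -0.2740886   0.04016283] [ 2.0480997   0.08575988 -2.72715169]
```

```bash
python3 -m pendant '[{"dr":[0,3,0],"xyz":[-0.2,0,0.5],"jaw":0},{"dr":[0,3,0],"xyz":[0,0,0],"jaw":0},{"dr":[0,0,0],"xyz":[0,0,0],"jaw":0}]'
python3 -c "
from plant import arm
s=arm.read_state();print(s['moment'],s['ft_force'])"
python3 -m pendant '[{"dr":[0,3,0],"xyz":[0,0,0],"jaw":0},{"dr":[0,3,0],"xyz":[0,0,0],"jaw":0},{"dr":[0,0,0],"xyz":[0,0,0],"jaw":0}]'
python3 - <<'E'
from h import *
W=cams.camera("wrist")
np.save("w10.npy",W,allow_pickle=True)
s=arm.read_state(); print(s["tcp_pos"],s["ft_force"],s["moment"],s["joints"])
save(W,"w10",(200,230,350,345),5.2)
E
```

```text
time_s: 13.48
tcp_pos: [604.6, 64.2, 69.1]
ee_rot: [[-0.51, -0.001, 0.86], [-0.86, -0.0, -0.51], [0.001, -1.0, -0.001]]
ft_force: [0.6, -1.1, -2.9]
finger_gap: 15.4
[-0.3003316   0.107614    0.09403271] [ 0.61024427 -1.06535615 -2.93684156]
time_s: 13.73
tcp_pos: [604.5, 64.1, 69.0]
ee_rot: [[-0.597, -0.001, 0.802], [-0.802, -0.0, -0.597], [0.001, -1.0, -0.001]]
ft_force: [-0.0, -2.4, -4.0]
finger_gap: 15.3
[604.57483417  64.13002629  69.05985635] [-1.0871565  -2.25475899 -3.19125372] [-0.43298457  0.24662773  0.01799552] [-4.96350137e+00  3.80467877e+01  8.15095568e+01 -2.70776864e-02
  6.05067426e+01  1.21578923e+02]
```

View pics/w10.png

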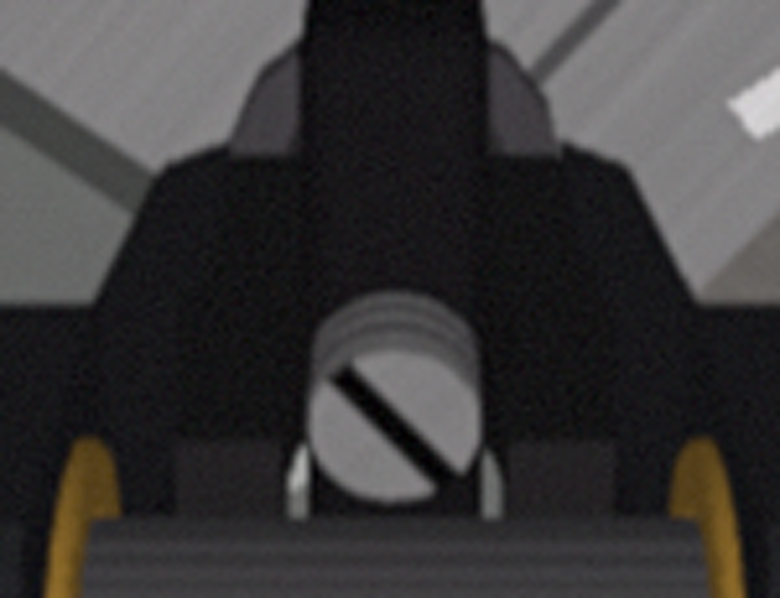

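```bash
python3 -m pendant '[{"dr":[0,5,0],"xyz":[0,0,0],"jaw":0},{"dr":[0,5,0],"xyz":[0,0,0],"jaw":0},{"dr":[0,4,0],"xyz":[0,0,0],"jaw":0},{"dr":[0,0,0],"xyz":[0,0,0],"jaw":0}]'
python3 -c "
from plant import arm
s=arm.read_state();print(s['moment'],s['ft_force'])"
python3 -m pendant '[{"dr":[0,-3,0],"xyz":[0,-0.5,0],"jaw":0},{"dr":[0,-3,0],"xyz":[0,-0.5,0],"jaw":0},{"dr":[0,-3.5,0],"xyz":[0,0,0],"jaw":0},{"dr":[0,0,0],"xyz":[0,0,0],"jaw":0}]'
python3 - <<'E'
from h import *
s=arm.read_state(); print(s["tcp_pos"],s["ft_force"],s["moment"],s["joints"])
E=np.array(s["ee_rot"]);print(E.T@np.array([-.225,.974,0]))
W=cams.camera("wrist")
np.save("w11.npy",W,allow_pickle=True)
im=cv2.convertScaleAbs(W["pixels"],alpha=1.2,beta=0); V=dict(W); V["pixels"]=im
save(V,"w11",None,1.4)
E
```

```text
time_s: 14.12
tcp_pos: [604.2, 64.0, 68.8]
ee_rot: [[-0.774, -0.002, 0.633], [-0.633, -0.0, -0.774], [0.002, -1.0, -0.001]]
ft_force: [-2.3, -2.7, -5.5]
finger_gap: 15.5
[-0.6578988   0.56519925  0.09768217] [-2.31421962 -2.74247392 -5.49577501]
time_s: 14.45
tcp_pos: [605.0, 64.6, 70.5]
ee_rot: [[-0.655, 0.0, 0.756], [-0.756, 0.001, -0.655], [-0.001, -1.0, -0.0]]
ft_force: [-1.0, -0.3, -2.6]
finger_gap: 15.1
[605.04842601  64.62499586  70.51285075] [-1.04844579 -0.26115046 -2.55950263] [ 0.06440664  0.23710308 -0.00067085] [-4.93751471e+00  3.79490253e+01  8.14334336e+01  4.27870334e-02
  6.05938378e+01  1.25950266e+02]
[-5.88760601e-01  4.91240891e-04 -8.07874813e-01]
```

View pics/w11.png

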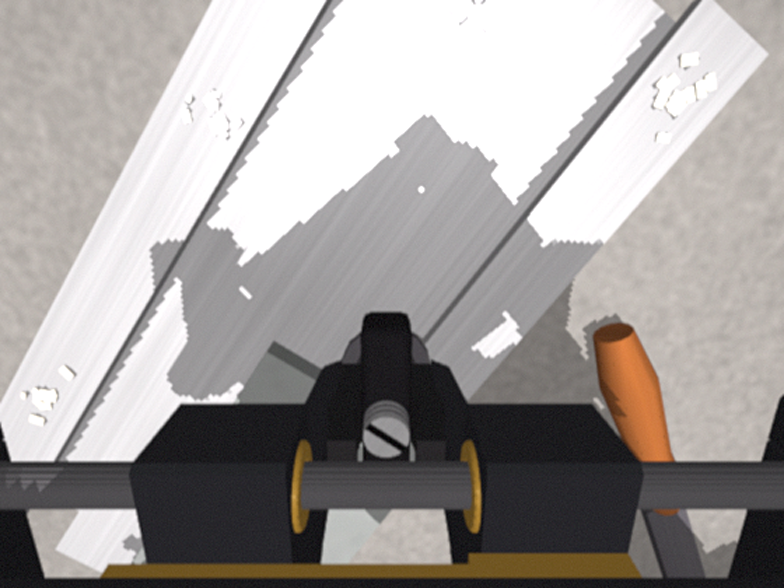

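```bash
python3 - <<'E'
from h import *
W=np.load("w11.npy",allow_pickle=True).item()
save(W,"w11a",(245,270,310,340),10)
E
```

```text
(no output)
```

View pics/w11a.png

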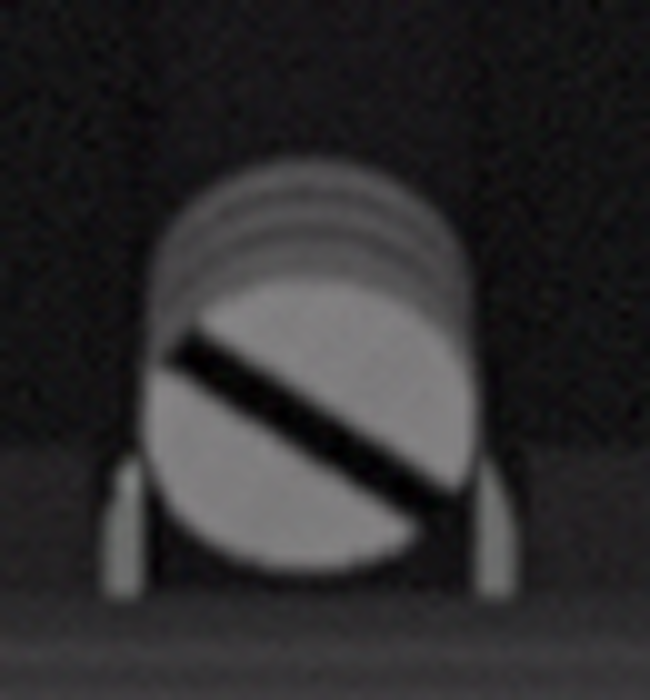

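```bash
python3 - <<'E'
from h import *
W=np.load("w11.npy",allow_pickle=True).item()
A=lambda u,v:(245+u/10-.45,270+v/10-.45)
a=onz(W,A(178,345),97);b=onz(W,A(445,515),97); d=a-b
print(np.degrees(np.arctan2(d[1],d[0])),np.degrees(np.arctan2(-d[1],-d[0])))
E
```

```text
12.592262255000808 -167.4077377449992
```

```bash
python3 -m pendant '[{"dr":[0,0,0],"xyz":[-2.36,0,-3.23],"jaw":0},{"dr":[0,0,0],"xyz":[-2.95,0,-4.04],"jaw":0},{"dr":[0,0,0],"xyz":[-2.95,0,-4.04],"jaw":0},{"dr":[0,0,0],"xyz":[-2.36,0,-3.23],"jaw":0},{"dr":[0,0,0],"xyz":[0,0,0],"jaw":0}]'
python3 -c "
from plant import arm
s=arm.read_state();print(s['moment'],s['ft_force'])"
```

```text
time_s: 14.92
tcp_pos: [600.7, 83.0, 70.3]
ee_rot: [[-0.659, -0.0, 0.752], [-0.752, 0.0, -0.659], [-0.0, -1.0, -0.0]]
ft_force: [-0.4, 0.3, -2.5]
finger_gap: 15.2
[ 0.13753413  0.26172416 -0.01552449] [-0.35302956  0.30508597 -2.52992403]
```

```bash
python3 -m pendant '[{"dr":[0,0,0],"xyz":[-1.77,0,-2.42],"jaw":0},{"dr":[0,0,0],"xyz":[-1.77,0,-2.42],"jaw":0},{"dr":[0,0,0],"xyz":[-1.77,0,-2.42],"jaw":0},{"dr":[0,0,0],"xyz":[0,0,0],"jaw":0}]'
python3 -c "
from plant import arm
s=arm.read_state();print(s['moment'],s['ft_force'])"
python3 -m pendant '[{"dr":[0,0,0],"xyz":[-1.77,0,-2.42],"jaw":0},{"dr":[0,0,0],"xyz":[-1.77,0,-2.42],"jaw":0},{"dr":[0,0,0],"xyz":[-1.77,0,-2.42],"jaw":0},{"dr":[0,0,0],"xyz":[-1.77,0,-2.42],"jaw":0},{"dr":[0,0,0],"xyz":[0,0,0],"jaw":0}]'
python3 - <<'E'
from h import *
s=arm.read_state(); print(s["tcp_pos"],s["ft_force"],s["moment"])
W=cams.camera("wrist")
np.save("w12.npy",W,allow_pickle=True)
im=cv2.convertScaleAbs(W["pixels"],alpha=1.2,beta=0); V=dict(W); V["pixels"]=im
save(V,"w12",None,1.4)
S=cams.camera("scene"); save(S,"s12",(300,140,440,270),5.5)
E
```

```text
time_s: 15.25
tcp_pos: [598.8, 91.2, 70.3]
ee_rot: [[-0.66, -0.0, 0.752], [-0.752, 0.0, -0.66], [0.0, -1.0, -0.0]]
ft_force: [-1.2, -0.3, -2.5]
finger_gap: 15.2
[-0.03706997  0.39188457 -0.0146719 ] [-1.23449614 -0.25186566 -2.52742352]
time_s: 15.67
tcp_pos: [596.2, 103.0, 70.2]
ee_rot: [[-0.66, -0.0, 0.752], [-0.752, 0.0, -0.66], [0.0, -1.0, -0.0]]
ft_force: [-2.3, -0.3, -2.4]
finger_gap: 15.8
[596.19708007 102.97715     70.24742151] [-2.26628427 -0.31056497 -2.44263343] [-0.15609592  0.50495367  0.03651059]
```

View pics/w12.png

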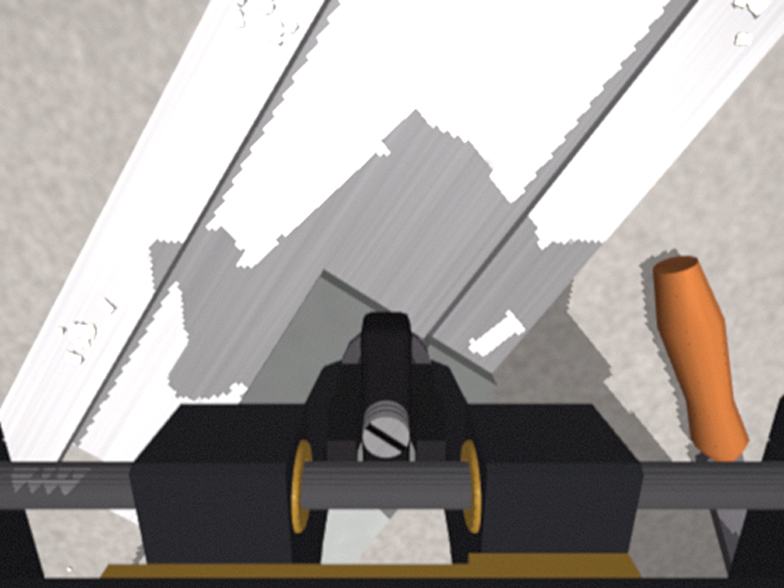

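View pics/s12.png

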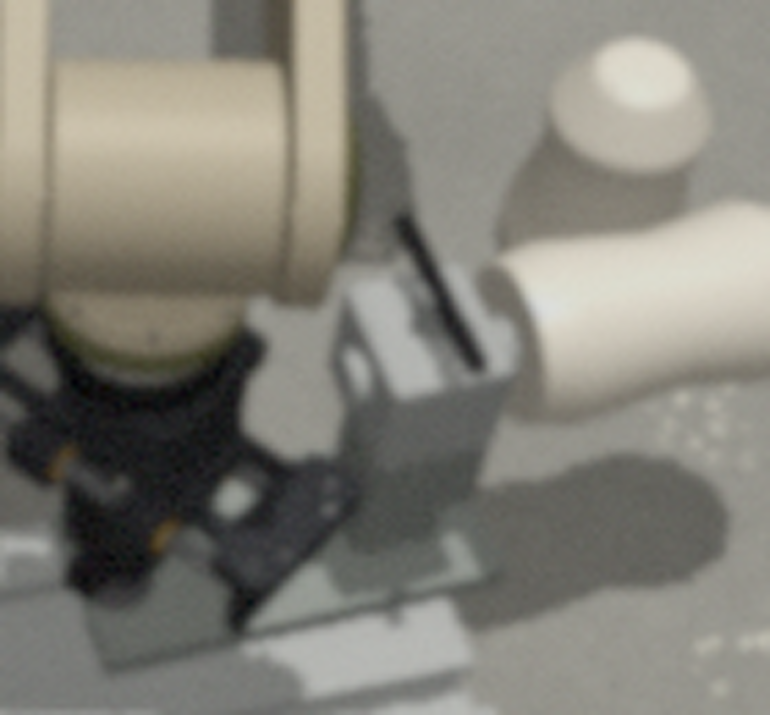

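```bash
python3 -m pendant '[{"dr":[0,0,0],"xyz":[-1.5,0,-2.6],"jaw":0},{"dr":[0,0,0],"xyz":[-1.5,0,-2.6],"jaw":0},{"dr":[0,0,0],"xyz":[-1.6,0,-2.5],"jaw":0},{"dr":[0,0,0],"xyz":[0,0,0],"jaw":0}]'
python3 -c "
from plant import arm
s=arm.read_state();print(s['moment'],s['ft_force'])"
```

```text
time_s: 16.1
tcp_pos: [593.9, 110.6, 70.5]
ee_rot: [[-0.66, 0.001, 0.752], [-0.752, -0.002, -0.66], [0.001, -1.0, 0.002]]
ft_force: [-1.0, -5.3, -3.6]
finger_gap: 15.4
[-0.88289926  0.33009568  0.05626357] [-0.98327281 -5.32157599 -3.64274539]
```

```bash
python3 - <<'E'
from h import *
s=arm.read_state(); print(s["tcp_pos"],s["ft_force"],s["moment"])
W=cams.camera("wrist")
np.save("w13.npy",W,allow_pickle=True)
im=cv2.convertScaleAbs(W["pixels"],alpha=1.6,beta=10); V=dict(W); V["pixels"]=im
save(V,"w13",(120,170,420,400),2.6)
S=cams.camera("scene"); save(S,"s13",(300,160,420,270),6.5)
T=cams.camera("top"); save(T,"t13",(170,130,330,250),4.9)
E
```

```text
[593.87342995 110.61548777  70.47981291] [-0.98327281 -5.32157599 -3.64274539] [-0.88289926  0.33009568  0.05626357]
```

View pics/w13.png

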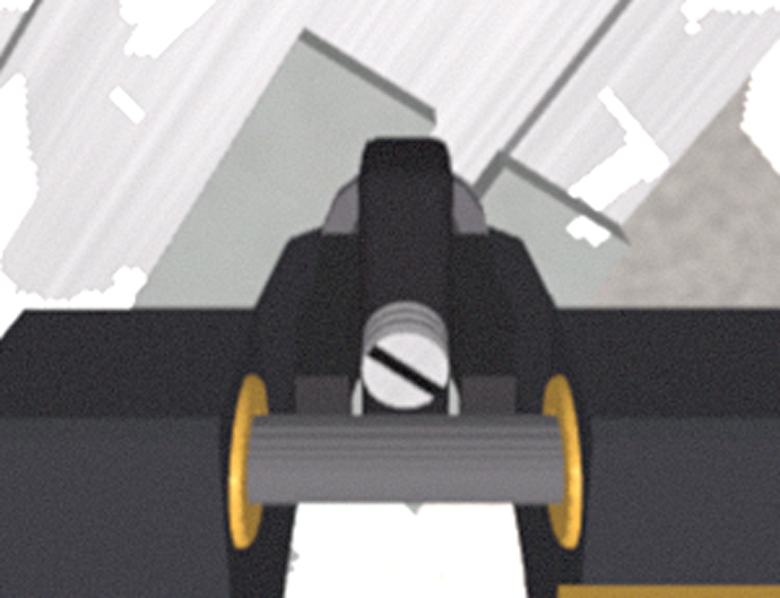

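View pics/s13.png

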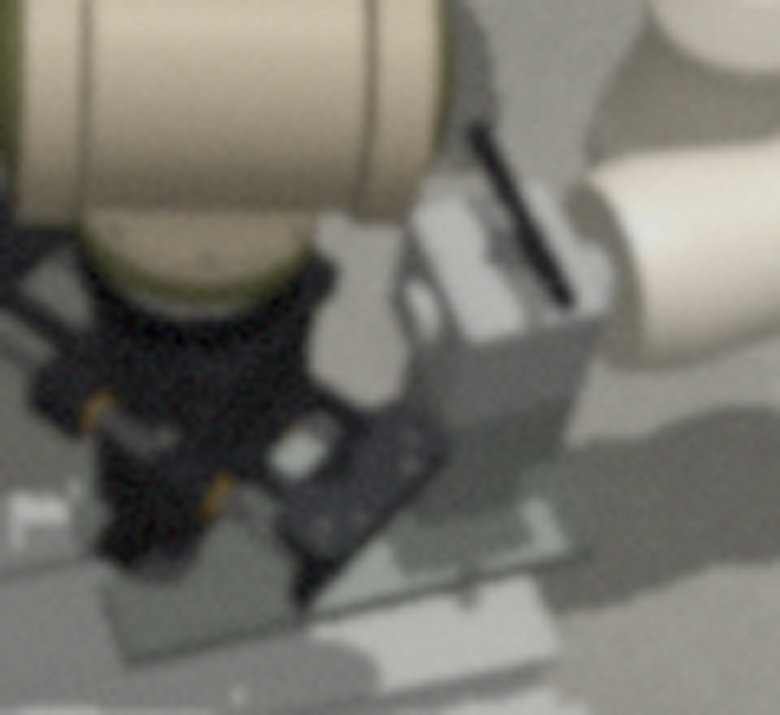

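View pics/t13.png

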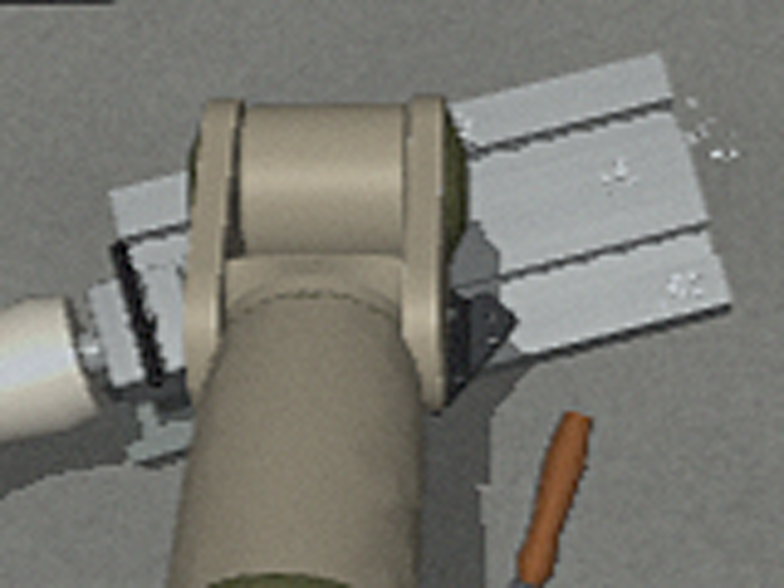

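```bash
python3 - <<'E'
from h import *
from m9 import loc
W=np.load("w13.npy",allow_pickle=True).item()
A=lambda u,v:(120+u/2.6-.3,170+v/2.6-.3)
for n,p,z in [("f1",(301,42),44),("f2",(432,124),44),("f3",(503,168),44),("f4",(622,245),44),("b1",(303,30),32),("b4",(627,235),32),("notch+x front",(436,122),44),("notch-x",(500,166),44),("shank",(405,372),96.5),("shank",(405,372),95)]:
    P=onz(W,A(*p),z); print(n,np.round(P,1),loc(P))
E
```

```text
f1 [637.4 102.2  44. ] [-1.  17.8]
f2 [606.   93.6  44. ] [-33.6  16.4]
f3 [588.3  88.6  44. ] [-52.   15.5]
f4 [556.5  80.4  44. ] [-84.8  14.6]
b1 [638.  102.9  32. ] [-0.3 18.4]
b4 [551.2  79.3  32. ] [-90.2  14.7]
notch+x front [605.8  92.6  44. ] [-34.   15.6]
notch-x [589.   88.8  44. ] [-51.2  15.6]
shank [590.7 114.8  96.5] [-43.8  40.5]
shank [589.9 115.5  95. ] [-44.3  41.3]
```

```bash
python3 -m pendant '[{"dr":[0,0,0],"xyz":[0.3,0.7,0.4],"jaw":0},{"dr":[0,0,0],"xyz":[0,0.7,0],"jaw":0},{"dr":[0,0,0],"xyz":[0,0,0],"jaw":0}]'
python3 -m pendant '[{"dr":[0,0,0],"xyz":[0,0.6,0],"jaw":0},{"dr":[0,0,0],"xyz":[0,0,0],"jaw":0}]'
python3 -m pendant '[{"dr":[0,0,0],"xyz":[0,0.6,0],"jaw":0},{"dr":[0,0,0],"xyz":[0,0,0],"jaw":0}]'
python3 -c "
from plant import arm
s=arm.read_state();print(s['moment'],s['ft_force'],s['tcp_pos'])"
```

```text
time_s: 16.5
tcp_pos: [593.9, 110.4, 69.0]
ee_rot: [[-0.66, 0.0, 0.751], [-0.751, -0.0, -0.66], [-0.0, -1.0, 0.0]]
ft_force: [-1.6, -3.4, -0.2]
finger_gap: 15.6
time_s: 16.67
tcp_pos: [594.0, 110.4, 68.8]
ee_rot: [[-0.66, 0.001, 0.751], [-0.751, -0.0, -0.66], [-0.0, -1.0, 0.0]]
ft_force: [-2.0, -3.8, 2.6]
finger_gap: 15.6
time_s: 16.83
tcp_pos: [594.0, 110.4, 68.8]
ee_rot: [[-0.66, 0.001, 0.751], [-0.751, -0.0, -0.66], [-0.0, -1.0, 0.001]]
ft_force: [-5.7, -5.2, 8.4]
finger_gap: 15.4
[-0.708444    1.05875945  0.01253871] [-5.7278569  -5.24421291  8.39106742] [594.03290863 110.37302906  68.81689427]
```

```bash
python3 -m pendant '[{"dr":[0,0,0],"xyz":[0.2,-0.7,0.2],"jaw":0},{"dr":[0,0,0],"xyz":[0,0,0],"jaw":20},{"dr":[0,0,0],"xyz":[0,0,0],"jaw":50},{"dr":[0,0,0],"xyz":[0,0,0],"jaw":100},{"dr":[0,0,0],"xyz":[0,0,0],"jaw":100}]'
python3 - <<'E'
from h import *
s=arm.read_state(); print(s["tcp_pos"],s["ft_force"],s["moment"],s["finger_gap"])
W=cams.camera("wrist")
np.save("w14.npy",W,allow_pickle=True)
im=cv2.convertScaleAbs(W["pixels"],alpha=1.6,beta=10); V=dict(W); V["pixels"]=im
save(V,"w14",(120,170,420,400),2.6)
E
```

```text
time_s: 17.25
tcp_pos: [593.9, 110.4, 68.3]
ee_rot: [[-0.66, 0.0, 0.751], [-0.751, 0.0, -0.66], [-0.0, -1.0, -0.0]]
ft_force: [-0.2, 0.2, -0.3]
finger_gap: 35.7
[593.9140831  110.40186557  68.33635121] [-0.16003177  0.20402411 -0.31053659] [ 0.02767453  0.1532503  -0.0116621 ] 35.67749515588595
```

View pics/w14.png

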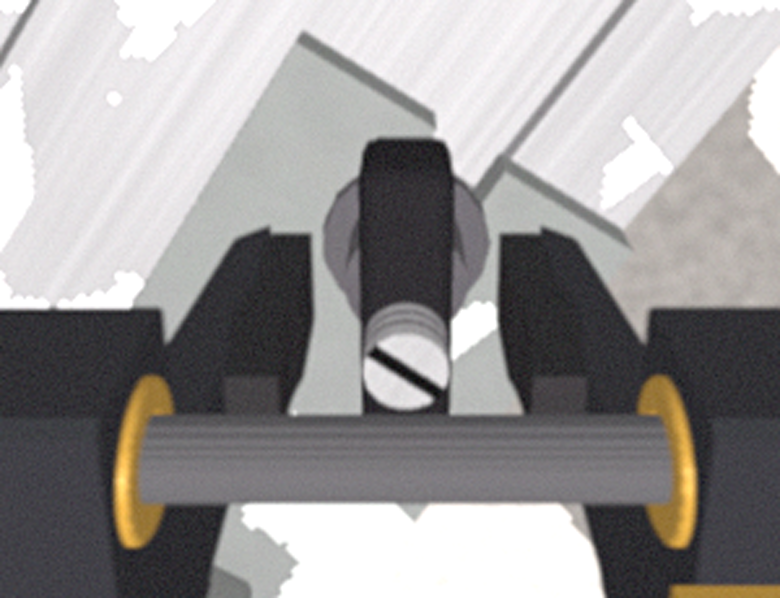

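```bash
python3 - <<'E'
from h import *
from m9 import loc
W=np.load("w14.npy",allow_pickle=True).item()
A=lambda u,v:(120+u/2.6-.3,170+v/2.6-.3)
s=arm.read_state();E=np.array(s["ee_rot"]);t=np.array(s["tcp_pos"])
for p,z in [((405,371),94.4),((405,371),95.4),((407,140),85),((407,140),65),((325,235),50),((488,235),50),((407,312),50)]:
    P=onz(W,A(*p),z); print(np.round(P,1),loc(P),"tool",np.round(E.T@(P-t),1))
print(loc(t))
print(np.degrees(np.arctan2(E[1,0],E[0,0])),s["joints"])
E
```

```text
[590.9 114.4  94.4] [-43.6  40.1] tool [ -1.1 -26.1  -4.9]
[591.4 113.9  95.4] [-43.2  39.5] tool [ -1.1 -27.1  -4.2]
[618.2  89.9  85. ] [-22.5  10.1] tool [ -0.7 -16.7  31.8]
[613.   94.5  65. ] [-26.6  15.7] tool [-0.6  3.3 24.8]
[604.5 125.   50. ] [-28.   47.4] tool [-18.   18.4  -1.7]
[581.7  99.1  50. ] [-56.   27.3] tool [16.5 18.3 -1.8]
[579.2 124.2  50. ] [-52.9  52.2] tool [ -0.6  18.3 -20.2]
[-41.6  35.5]
-131.2969477690298 [-5.81939403e-01  3.76405706e+01  8.23776729e+01  2.06738704e-02
  5.99706889e+01  1.30704663e+02]
```

```bash
python3 - <<'E'
from h import *
W=np.load("w14.npy",allow_pickle=True).item()
A=lambda u,v:(120+u/2.6-.3,170+v/2.6-.3)
s=arm.read_state();E=np.array(s["ee_rot"]);t=np.array(s["tcp_pos"])
for p,z in [((290,235),t[2]),((520,235),t[2]),((312,235),t[2]),((500,235),t[2]),((250,377),t[2]+37),((250,377),t[2]+50),((225,377),t[2]+37)]:
    P=onz(W,A(*p),z); print(z,"tool",np.round(E.T@(P-t),1))
E
```

```text
68.34385222339927 tool [-22.7   0.    7.1]
68.34385222339927 tool [20.6 -0.   7. ]
68.34385222339927 tool [-18.5   0.    7.1]
68.34385222339927 tool [16.8 -0.   7. ]
105.34385222339927 tool [-24.2 -37.    1.5]
118.34385222339927 tool [-21.4 -50.   10.5]
105.34385222339927 tool [-27.9 -37.    1.5]
```

```bash
python3 -m pendant '[{"dr":[0,0,0],"xyz":[0,-18,0],"jaw":100},{"dr":[0,0,0],"xyz":[0,-18,0],"jaw":100},{"dr":[0,0,0],"xyz":[11.7,0,16.2],"jaw":100},{"dr":[0,0,0],"xyz":[11.7,0,16.2],"jaw":100},{"dr":[0,-6.9,0],"xyz":[0,0,0],"jaw":100},{"dr":[0,-6.9,0],"xyz":[0,0,0],"jaw":100},{"dr":[0,-6.9,0],"xyz":[0,0,0],"jaw":100},{"dr":[0,-6.9,0],"xyz":[0,0,0],"jaw":100},{"dr":[0,-6.9,0],"xyz":[0,0,0],"jaw":100},{"dr":[0,-6.9,0],"xyz":[0,0,0],"jaw":100}]'
python3 -m pendant '[{"dr":[0,-6.9,0],"xyz":[0,0,0],"jaw":100},{"dr":[0,-6.9,0],"xyz":[0,0,0],"jaw":100},{"dr":[0,-6.9,0],"xyz":[0,0,0],"jaw":100},{"dr":[0,-6.9,0],"xyz":[0,0,0],"jaw":100},{"dr":[0,-6.9,0],"xyz":[0,0,0],"jaw":100},{"dr":[0,-6.9,0],"xyz":[0,0,0],"jaw":100},{"dr":[0,-6.9,0],"xyz":[0,0,0],"jaw":100},{"dr":[0,-6.9,0],"xyz":[0,0,0],"jaw":100},{"dr":[0,-6.9,0],"xyz":[0,0,0],"jaw":100},{"dr":[0,-6.9,0],"xyz":[0,0,0],"jaw":100}]'
python3 -m pendant '[{"dr":[0,-6.9,0],"xyz":[0,0,0],"jaw":100},{"dr":[0,-6.9,0],"xyz":[0,0,0],"jaw":100},{"dr":[0,-6.9,0],"xyz":[0,0,0],"jaw":100},{"dr":[0,-6.9,0],"xyz":[0,0,0],"jaw":100},{"dr":[0,-6.9,0],"xyz":[0,0,0],"jaw":100},{"dr":[0,-6.9,0],"xyz":[0,0,0],"jaw":100},{"dr":[0,-6.9,0],"xyz":[0,0,0],"jaw":100},{"dr":[0,-6.9,0],"xyz":[0,0,0],"jaw":100},{"dr":[0,-6.9,0],"xyz":[0,0,0],"jaw":100},{"dr":[0,-6.9,0],"xyz":[0,0,0],"jaw":100},{"dr":[0,0,0],"xyz":[0,0,0],"jaw":100}]'
python3 - <<'E'
from h import *
s=arm.read_state(); E=np.array(s["ee_rot"]);print(s["tcp_pos"],s["ft_force"],s["finger_gap"],np.degrees(np.arctan2(E[1,0],E[0,0])),s["joints"])
W=cams.camera("wrist")
np.save("w15.npy",W,allow_pickle=True)
save(W,"w15",None,1.4)
S=cams.camera("scene"); save(S,"s15",(280,160,420,270),5.5)
E
```

```text
time_s: 18.13
tcp_pos: [602.8, 71.3, 104.4]
ee_rot: [[0.008, 0.0, 1.0], [-1.0, 0.0, 0.008], [-0.0, -1.0, 0.0]]
ft_force: [0.1, 0.3, -0.3]
finger_gap: 87.9
time_s: 18.97
tcp_pos: [602.8, 71.3, 104.4]
ee_rot: [[0.936, 0.0, 0.351], [-0.351, 0.0, 0.936], [0.0, -1.0, 0.0]]
ft_force: [-0.6, -0.6, 0.3]
finger_gap: 88.2
time_s: 19.88
tcp_pos: [602.8, 71.3, 104.4]
ee_rot: [[0.665, 0.0, -0.747], [0.747, 0.0, 0.665], [0.0, -1.0, 0.0]]
ft_force: [0.3, 0.3, 0.0]
finger_gap: 88.0
[602.76458716  71.2908557  104.35178167] [0.34611642 0.2966783  0.01579447] 88.00303498733392 48.34901715145309 [-4.30477540e+00  3.53746328e+01  8.02288536e+01  8.80563167e-03
  6.43941298e+01 -5.26575982e+01]
```

View pics/w15.png

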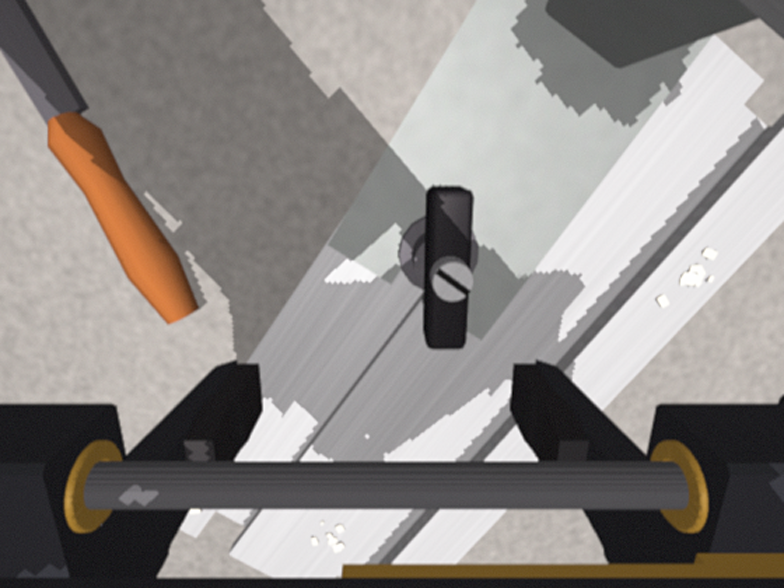

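View pics/s15.png

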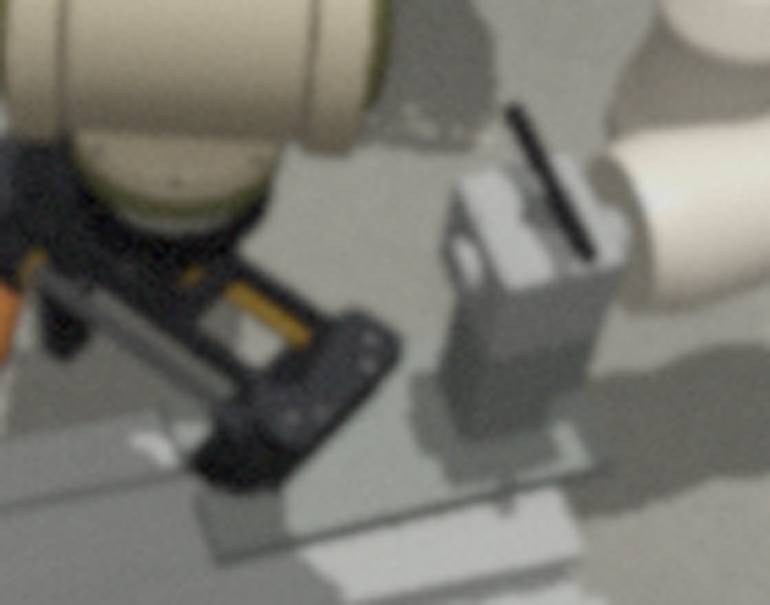

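```bash
cat > mt.py <<'E'
import sys
from h import *
def mt(W,pts,f):
    s=arm.read_state();E=np.array(s["ee_rot"]);t=np.array(s["tcp_pos"])
    for n,p,z in pts:
        P=onz(W,f(*p),z); print(n,np.round(P,1),"tool",np.round(E.T@(P-t),1))
if __name__=="__main__":
    W=np.load("w15.npy",allow_pickle=True).item()
    f=lambda u,v:(u/1.4-.15,v/1.4-.15)
    mt(W,[("far",(452,188),85),("near",(445,347),85),("shank",(452,282),94.4),("flangeL",(399,250),48),("farbot",(452,188),75),("nearb",(445,347),75)],f)
    E
E
sed -i '$d' mt.py; python3 mt.py
```

```text
far [568.1 134.3  85. ] tool [23.5 19.4 68. ]
near [613.2  93.9  85. ] tool [23.8 19.4  7.4]
shank [591.8 113.3  94.4] tool [23.8 10.  36.4]
flangeL [578.7 101.6  48. ] tool [ 6.4 56.4 38.2]
farbot [569.6 134.8  75. ] tool [24.9 29.4 67.3]
nearb [617.4  92.   75. ] tool [25.2 29.4  3.1]
```

```bash
python3 -m pendant '[{"dr":[0,0,0],"xyz":[12.1,0,18.9],"jaw":100},{"dr":[0,0,0],"xyz":[12.1,0,18.9],"jaw":100},{"dr":[0,0,0],"xyz":[0,6,0],"jaw":75},{"dr":[0,0,0],"xyz":[0,0,0],"jaw":60}]'
python3 - <<'E'
from h import *
s=arm.read_state(); E=np.array(s["ee_rot"]);print(s["tcp_pos"],s["ft_force"],s["finger_gap"],np.degrees(np.arctan2(E[1,0],E[0,0])))
W=cams.camera("wrist")
np.save("w16.npy",W,allow_pickle=True)
save(W,"w16",(130,190,430,400),2.6)
E
```

```text
time_s: 20.32
tcp_pos: [590.2, 115.0, 97.5]
ee_rot: [[0.669, -0.001, -0.744], [0.744, -0.0, 0.669], [-0.001, -1.0, 0.001]]
ft_force: [-1.2, -0.1, -0.5]
finger_gap: 77.0
[590.2190975  115.04074177  97.51513267] [-1.17095538 -0.05593656 -0.48135728] 77.04528188614611 48.039127569054024
```

View pics/w16.png

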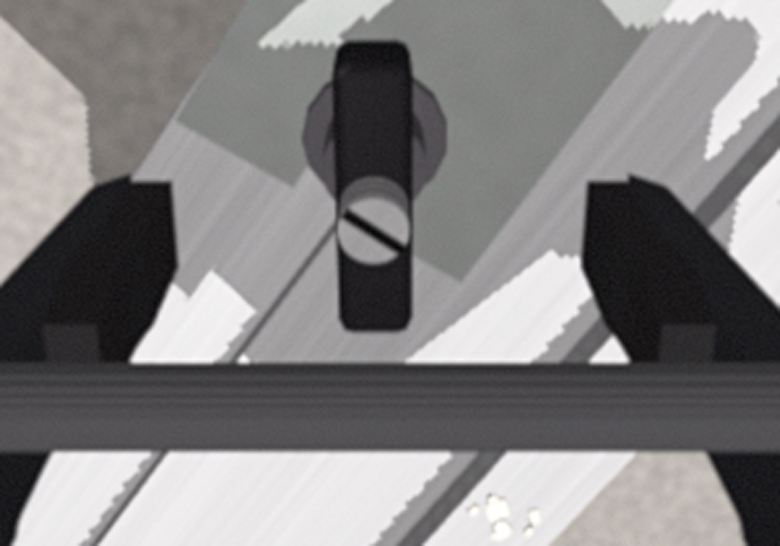

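```bash
python3 - <<'E'
from h import *
from mt import mt
W=np.load("w16.npy",allow_pickle=True).item()
f=lambda u,v:(130+u/2.6-.3,190+v/2.6-.3)
mt(W,[("far",(373,43),85),("near",(376,329),85),("shank",(374,231),94.4),("fing",(172,182),97.5),("fing",(588,182),97.5),("flangeL",(303,135),48),("flangeR",(446,135),48)],f)
E
```

```text
far [565.5 136.7  85. ] tool [-0.1 12.9 33.7]
near [613.7  93.9  85. ] tool [  0.3  12.8 -30.8]
shank [592.  113.   94.4] tool [ 0.   3.5 -1.9]
fing [557.7  92.9  97.5] tool [-37.9   0.4  10.1]
fing [610.1 151.   97.5] tool [40.4  0.3 10.1]
flangeL [579.3 100.5  48. ] tool [-17.8  49.9  -0.8]
flangeR [602.9 126.8  48. ] tool [17.6 49.8 -0.8]
```

```bash
python3 -m pendant '[{"dr":[0,0.3,0],"xyz":[-1,5,-2],"jaw":50},{"dr":[0,0,0],"xyz":[0,13,0],"jaw":40},{"dr":[0,0,0],"xyz":[0,11.5,0],"jaw":30},{"dr":[0,0,0],"xyz":[0,0.5,0],"jaw":30},{"dr":[0,0,0],"xyz":[0,0,0],"jaw":30},{"dr":[0,0,0],"xyz":[0,0,0],"jaw":30}]'
python3 - <<'E'
from h import *
s=arm.read_state(); E=np.array(s["ee_rot"]);print(s["tcp_pos"],s["ft_force"],s["moment"],s["finger_gap"],np.degrees(np.arctan2(E[1,0],E[0,0])))
W=cams.camera("wrist")
np.save("w17.npy",W,allow_pickle=True)
im=cv2.convertScaleAbs(W["pixels"],alpha=1.4,beta=10); V=dict(W); V["pixels"]=im
save(V,"w17",(130,190,430,400),2.6)
E
```

```text
time_s: 20.87
tcp_pos: [591.9, 112.1, 68.7]
ee_rot: [[0.672, 0.0, -0.74], [0.74, -0.0, 0.672], [0.0, -1.0, -0.0]]
ft_force: [0.2, -0.6, 1.2]
finger_gap: 32.8
[591.89153039 112.0674266   68.69499462] [ 0.15758416 -0.64820182  1.22366315] [-0.02112468  0.0312562   0.07758725] 32.75484308554325 47.76230300479801
```

View pics/w17.png

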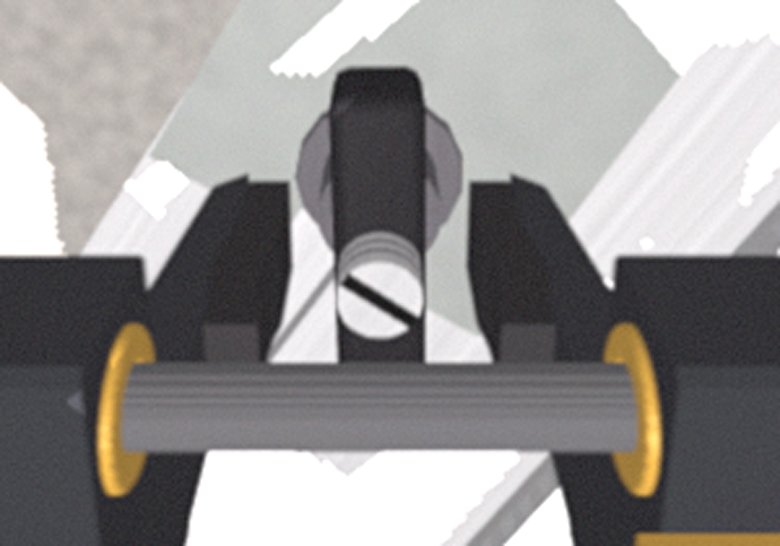

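```bash
python3 -m pendant '[{"dr":[0,0,0],"xyz":[0,0,0],"jaw":15},{"dr":[0,0,0],"xyz":[0,0,0],"jaw":0},{"dr":[0,0,0],"xyz":[0,0,0],"jaw":0},{"dr":[0,0,0],"xyz":[0,0,0],"jaw":0},{"dr":[0,0,0],"xyz":[0,0,0],"jaw":0}]' 60
python3 -c "
from plant import arm
s=arm.read_state();print(s['moment'],s['ft_force'])"
python3 -m pendant '[{"dr":[0,5,0],"xyz":[0,0,0],"jaw":0},{"dr":[0,5,0],"xyz":[0,0,0],"jaw":0},{"dr":[0,5,0],"xyz":[0,0,0],"jaw":0},{"dr":[0,0,0],"xyz":[0,0,0],"jaw":0}]'
python3 -c "
from plant import arm
s=arm.read_state();print(s['moment'],s['ft_force'])"
```

```text
time_s: 21.33
tcp_pos: [591.8, 112.3, 68.9]
ee_rot: [[0.672, 0.001, -0.741], [0.741, -0.0, 0.672], [0.0, -1.0, -0.001]]
ft_force: [-1.5, -1.7, 3.8]
finger_gap: 15.7
[-0.18247015  0.21046298 -0.06876061] [-1.50014623 -1.67813987  3.83009528]
time_s: 21.67
tcp_pos: [591.4, 112.3, 68.9]
ee_rot: [[0.843, -0.0, -0.538], [0.538, -0.0, 0.843], [-0.001, -1.0, -0.0]]
ft_force: [-3.4, -1.2, 6.2]
finger_gap: 15.5
[-0.2678818   0.64322096  0.04680042] [-3.36813138 -1.16694566  6.16062625]
```

```bash
python3 -m pendant '[{"dr":[0,5,0],"xyz":[0,0,0],"jaw":0},{"dr":[0,5,0],"xyz":[0,0,0],"jaw":0},{"dr":[0,5,0],"xyz":[0,0,0],"jaw":0},{"dr":[0,0,0],"xyz":[0,0,0],"jaw":0}]'
python3 -c "
from plant import arm
s=arm.read_state();print(s['moment'],s['ft_force'])"
```

```text
time_s: 22.0
tcp_pos: [591.4, 112.3, 68.9]
ee_rot: [[0.953, -0.0, -0.302], [0.302, -0.0, 0.953], [-0.001, -1.0, -0.0]]
ft_force: [-3.4, -1.7, 6.1]
finger_gap: 15.5
[-0.35917542  0.62437814  0.0294692 ] [-3.44605613 -1.69802939  6.0934343 ]
```

```bash
python3 -m pendant '[{"dr":[0,5,0],"xyz":[0,0,0],"jaw":0},{"dr":[0,5,0],"xyz":[0,0,0],"jaw":0},{"dr":[0,5,0],"xyz":[0,0,0],"jaw":0},{"dr":[0,5,0],"xyz":[0,0,0],"jaw":0}]'
python3 - <<'E'
from h import *
s=arm.read_state(); E=np.array(s["ee_rot"]);print(s["tcp_pos"],s["ft_force"],s["moment"],s["finger_gap"],np.degrees(np.arctan2(E[1,0],E[0,0])))
W=cams.camera("wrist")
np.save("w18.npy",W,allow_pickle=True)
im=cv2.convertScaleAbs(W["pixels"],alpha=1.4,beta=10); V=dict(W); V["pixels"]=im
save(V,"w18",(130,190,430,400),2.6)
S=cams.camera("scene"); save(S,"s18",(280,160,420,270),5.5)
E
```

```text
time_s: 22.33
tcp_pos: [591.3, 112.2, 68.9]
ee_rot: [[0.999, -0.001, 0.042], [-0.042, -0.001, 0.999], [-0.001, -1.0, -0.001]]
ft_force: [-3.7, -1.8, 5.9]
finger_gap: 15.6
[591.34187043 112.22595056  68.89144484] [-3.66709399 -1.76058891  5.90264921] [-0.3074036   0.73460239  0.24156771] 15.611354940331687 -2.408426132444679
```

View pics/w18.png

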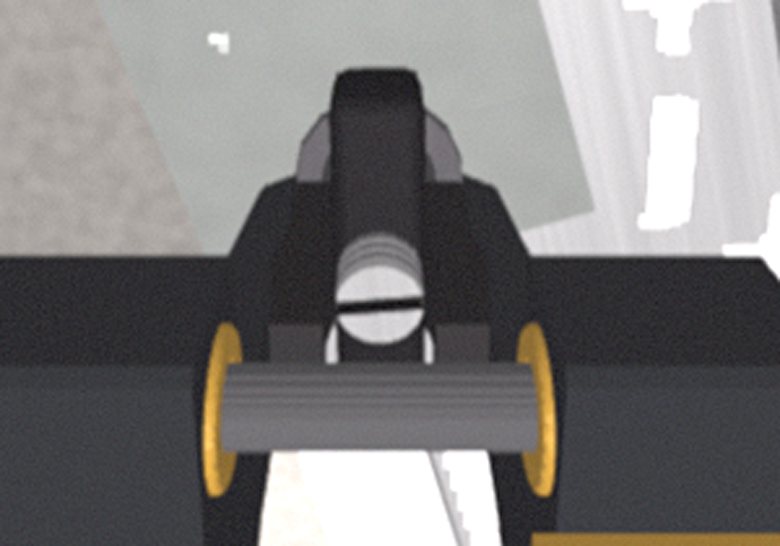

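View pics/s18.png

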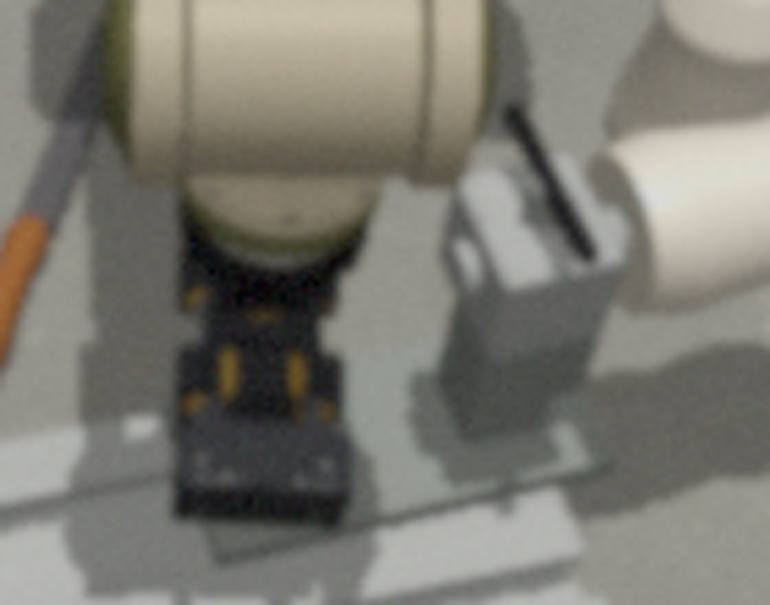

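```bash
for i in 1 2 3 4 5 6; do python3 -c "
from plant import arm
s=arm.read_state();print(s['time_s'],s['moment'],s['ft_force'])"; done; python3 -m pendant '[{"dr":[0,3,0],"xyz":[0,0,0],"jaw":0},{"dr":[0,0,0],"xyz":[0,0,0],"jaw":0}]'
python3 -c "
from plant import arm
s=arm.read_state();print(s['moment'],s['ft_force'])"
python3 -m pendant '[{"dr":[0,3,0],"xyz":[0,0,0],"jaw":0},{"dr":[0,0,0],"xyz":[0,0,0],"jaw":0}]'
python3 -c "
from plant import arm
s=arm.read_state();print(s['moment'],s['ft_force'])"
```

```text
22.4333 [-0.34661501  0.70046306  0.02199366] [-2.71441181 -3.04026319  5.49157947]
22.4333 [-0.34661501  0.70046306  0.02199366] [-2.71441181 -3.04026319  5.49157947]
22.4333 [-0.34661501  0.70046306  0.02199366] [-2.71441181 -3.04026319  5.49157947]
22.4333 [-0.34661501  0.70046306  0.02199366] [-2.71441181 -3.04026319  5.49157947]
22.4333 [-0.34661501  0.70046306  0.02199366] [-2.71441181 -3.04026319  5.49157947]
22.4333 [-0.34661501  0.70046306  0.02199366] [-2.71441181 -3.04026319  5.49157947]
time_s: 22.6
tcp_pos: [591.3, 112.2, 68.9]
ee_rot: [[0.996, -0.001, 0.093], [-0.093, -0.0, 0.996], [-0.001, -1.0, -0.001]]
ft_force: [-3.4, -2.2, 5.9]
finger_gap: 15.4
[-0.40111757  0.70065193  0.17156206] [-3.37615593 -2.22909136  5.89128281]
time_s: 22.77
tcp_pos: [591.3, 112.2, 68.9]
ee_rot: [[0.989, -0.001, 0.145], [-0.145, -0.0, 0.989], [-0.001, -1.0, -0.001]]
ft_force: [-3.9, -1.0, 6.3]
finger_gap: 15.4
[-0.33262659  0.74946989  0.0979913 ] [-3.92804392 -0.9741412   6.29893818]
```

```bash
cat > avg.py <<'E'
from h import *
M=[];F=[]
import sys
for i in range(int(sys.argv[1]) if len(sys.argv)>1 else 5):
    cams.camera("top"); s=arm.read_state(); M.append(s["moment"]);F.append(s["ft_force"])
E=np.array(s["ee_rot"])
print("t",s["time_s"],"M",np.round(np.mean(M,0),3),"sd",np.round(np.std(M,0)[2],3),"F",np.round(np.mean(F,0),1),"psi",round(np.degrees(np.arctan2(E[1,0],E[0,0])),2),"gap",round(s["finger_gap"],1),"J6",round(s["joints"][5],1),np.round(s["tcp_pos"],1))
E
python3 avg.py 4
python3 -m pendant '[{"dr":[0,5,0],"xyz":[0,0,0],"jaw":0},{"dr":[0,5,0],"xyz":[0,0,0],"jaw":0},{"dr":[0,0,0],"xyz":[0,0,0],"jaw":0}]'
python3 avg.py 4
python3 -m pendant '[{"dr":[0,5,0],"xyz":[0,0,0],"jaw":0},{"dr":[0,5,0],"xyz":[0,0,0],"jaw":0},{"dr":[0,0,0],"xyz":[0,0,0],"jaw":0}]'
python3 avg.py 4
```

```text
t 22.9667 M [-0.337  0.747  0.091] sd 0.016 F [-4.  -1.9  6.7] psi -8.18 gap 15.9 J6 7.8 [591.3 112.2  68.9]
time_s: 23.22
tcp_pos: [591.3, 112.2, 68.9]
ee_rot: [[0.949, -0.001, 0.316], [-0.316, -0.0, 0.949], [-0.0, -1.0, -0.001]]
ft_force: [-4.4, -2.0, 6.6]
finger_gap: 15.9
t 23.4167 M [-0.361  0.75  -0.005] sd 0.015 F [-3.6 -1.7  6.4] psi -18.19 gap 15.6 J6 17.8 [591.3 112.2  68.9]
time_s: 23.67
tcp_pos: [591.3, 112.2, 68.9]
ee_rot: [[0.879, -0.001, 0.476], [-0.476, -0.001, 0.879], [-0.0, -1.0, -0.001]]
ft_force: [-3.3, -1.7, 6.5]
finger_gap: 15.7
t 23.8667 M [-0.33   0.779 -0.031] sd 0.019 F [-4.4 -1.5  6.6] psi -28.19 gap 15.2 J6 27.8 [591.3 112.2  68.9]
```

```bash
python3 -m pendant '[{"dr":[0,0,0],"xyz":[0,-0.6,0],"jaw":20},{"dr":[0,0,0],"xyz":[0,0,0],"jaw":50},{"dr":[0,0,0],"xyz":[0,0,0],"jaw":100},{"dr":[0,0,0],"xyz":[0,0,0],"jaw":100},{"dr":[0,0,0],"xyz":[0,0,0],"jaw":100},{"dr":[0,0,0],"xyz":[0,0,0],"jaw":100},{"dr":[0,0,0],"xyz":[0,0,0],"jaw":100},{"dr":[0,0,0],"xyz":[0,0,0],"jaw":100},{"dr":[0,0,0],"xyz":[0,0,0],"jaw":100},{"dr":[0,0,0],"xyz":[0,0,0],"jaw":100},{"dr":[0,0,0],"xyz":[0,0,0],"jaw":100}]'
python3 - <<'E'
from h import *
s=arm.read_state(); E=np.array(s["ee_rot"]);print(s["tcp_pos"],s["ft_force"],s["moment"],s["finger_gap"],np.degrees(np.arctan2(E[1,0],E[0,0])))
W=cams.camera("wrist")
np.save("w19.npy",W,allow_pickle=True)
im=cv2.convertScaleAbs(W["pixels"],alpha=1.2,beta=0); V=dict(W); V["pixels"]=im
save(V,"w19",None,1.4)
E
```

```text
time_s: 24.78
tcp_pos: [591.6, 112.4, 69.0]
ee_rot: [[0.881, -0.0, 0.473], [-0.473, -0.0, 0.881], [-0.0, -1.0, -0.0]]
ft_force: [0.5, 0.0, 0.1]
finger_gap: 81.7
[591.56627161 112.35459668  69.001003  ] [0.53760816 0.04601275 0.14698012] [-0.1027493   0.09139951 -0.005012  ] 81.74848600693335 -28.198986648373964
```

View pics/w19.png

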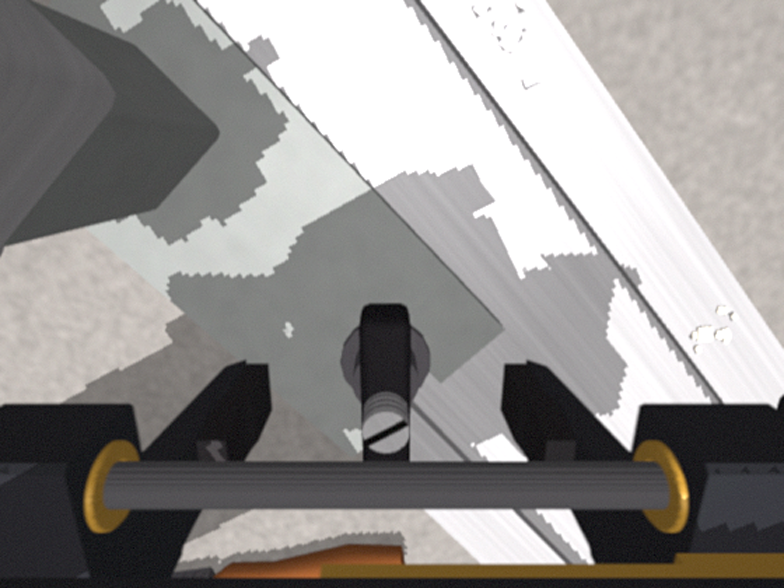

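```bash
python3 - <<'E'
from h import *
from mt import mt
W=np.load("w19.npy",allow_pickle=True).item()
save(W,"w19a",(230,200,380,345),5.2)
W=np.load("w18.npy",allow_pickle=True).item()
save(W,"w18a",(230,200,380,345),5.2)
E
```

```text
(no output)
```

View pics/w19a.png

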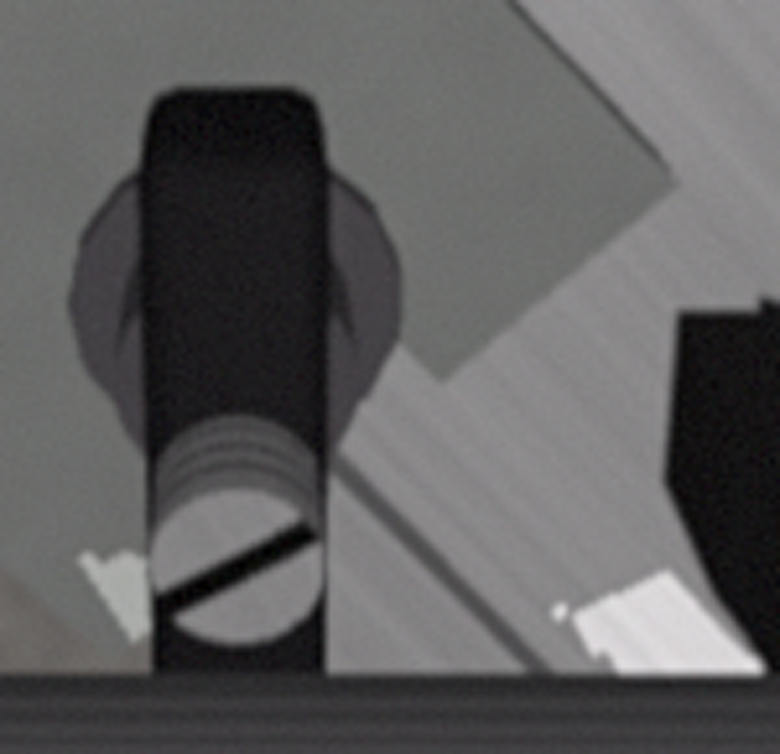

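View pics/w18a.png

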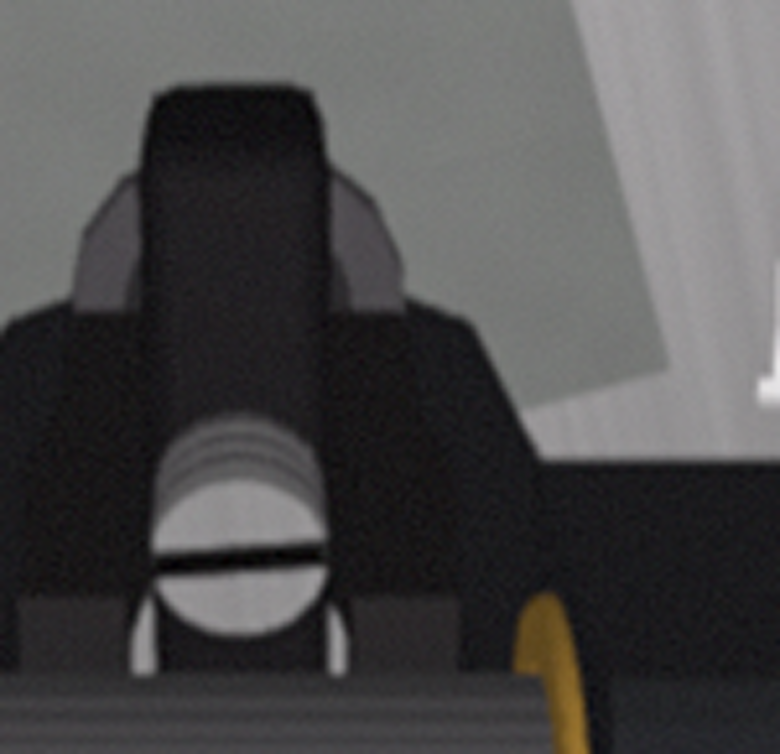

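```bash
python3 - <<'E'
from h import *
from m9 import loc
W=np.load("w19.npy",allow_pickle=True).item()
f=lambda u,v:(230+u/5.2-.4,200+v/5.2-.4)
P={}
for n,p,z in [("flL",(70,300),47),("flR",(402,292),47),("corner",(682,182),44),("notch+x",(443,383),44),("shank",(237,567),95.5),("lipA",(345,455),32),("lipB",(545,672),32)]:
    P[n]=onz(W,f(*p),z); print(n,np.round(P[n],1),loc(P[n]))
c=(P["flL"]+P["flR"])/2; a=P["corner"][:2];b=P["notch+x"][:2]; d=(b-a)/np.linalg.norm(b-a)
n=np.array([-d[1],d[0]]); print("width",np.linalg.norm(P["flL"]-P["flR"]),"flange ctr",loc(c)," behind front edge",(c[:2]-a)@n, "shank",(P["shank"][:2]-a)@n, "front angle",np.degrees(np.arctan2(d[1],d[0])))
E
```

```text
flL [574.9 121.7  47. ] [-57.6  50.8]
flR [606.9 105.5  47. ] [-30.1  27.9]
corner [638.7 101.5  44. ] [ 0.1 16.8]
notch+x [605.5  92.1  44. ] [-34.4  15.1]
shank [590.3 112.3  95.5] [-44.7  38.2]
lipA [589.2  82.7  32. ] [-52.4   9.5]
lipB [597.3  43.1  32. ] [-53.4 -30.8]
width 35.8054263577738 flange ctr [-43.8  39.3]  behind front edge -24.716706644844432 shank -23.578995259156024 front angle -164.2215728651589
```

```bash
python3 -m pendant '[{"dr":[0,0,0],"xyz":[0,0,0],"jaw":100},{"dr":[0,-6.9,0],"xyz":[0,0,0],"jaw":100},{"dr":[0,-6.9,0],"xyz":[0,0,0],"jaw":100},{"dr":[0,-6.9,0],"xyz":[0,0,0],"jaw":100},{"dr":[0,-6.9,0],"xyz":[0,0,0],"jaw":100},{"dr":[0,-6.9,0],"xyz":[0,0,0],"jaw":100},{"dr":[0,-6.9,0],"xyz":[0,0,0],"jaw":100},{"dr":[0,-6.9,0],"xyz":[0,0,0],"jaw":100},{"dr":[0,-6.9,0],"xyz":[0,0,0],"jaw":100}]'
python3 -m pendant '[{"dr":[0,-6.9,0],"xyz":[0,0,0],"jaw":100},{"dr":[0,-6.9,0],"xyz":[0,0,0],"jaw":100},{"dr":[0,-6.9,0],"xyz":[0,0,0],"jaw":100},{"dr":[0,-6.9,0],"xyz":[0,0,0],"jaw":100},{"dr":[0,-6.9,0],"xyz":[0,0,0],"jaw":100},{"dr":[0,0,0],"xyz":[0,0,0],"jaw":100}]'
python3 - <<'E'
from h import *
s=arm.read_state(); E=np.array(s["ee_rot"]);print(s["tcp_pos"],s["ft_force"],s["moment"],s["finger_gap"],np.degrees(np.arctan2(E[1,0],E[0,0])))
W=cams.camera("wrist")
np.save("w20.npy",W,allow_pickle=True)
im=cv2.convertScaleAbs(W["pixels"],alpha=1.4,beta=20); V=dict(W); V["pixels"]=im
save(V,"w20",(130,180,430,400),2.6)
S=cams.camera("scene"); save(S,"s20",(280,140,420,270),5.5)
E
```

```text
time_s: 25.58
tcp_pos: [591.6, 112.4, 69.0]
ee_rot: [[0.888, -0.0, -0.459], [0.459, 0.0, 0.888], [-0.0, -1.0, 0.0]]
ft_force: [0.4, 0.5, -0.3]
finger_gap: 87.8
time_s: 26.08
tcp_pos: [591.6, 112.3, 69.0]
ee_rot: [[0.473, 0.0, -0.881], [0.881, -0.0, 0.473], [-0.0, -1.0, -0.0]]
ft_force: [-0.9, 0.2, -0.7]
finger_gap: 87.9
[591.58750988 112.34241783  69.0169256 ] [-0.85879305  0.24143773 -0.70820966] [-0.04113449 -0.00399864 -0.05431328] 87.9020089111223 61.74503428001836
```

View pics/w20.png

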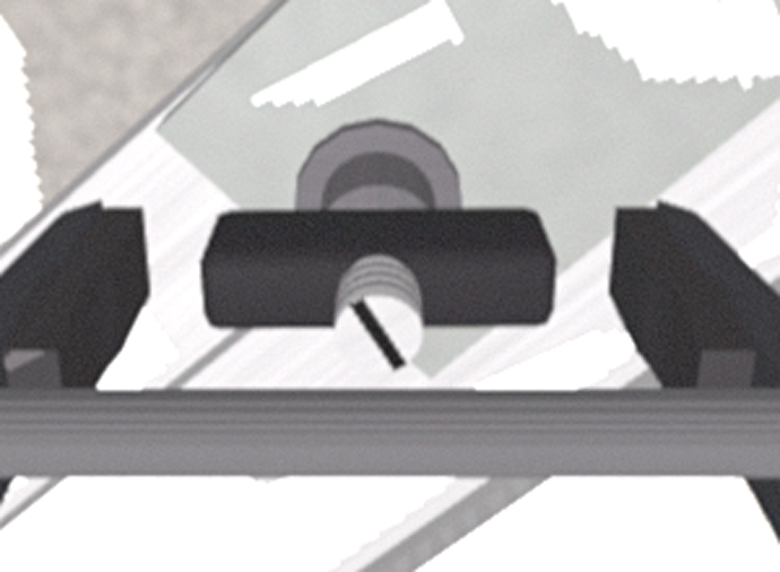

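View pics/s20.png

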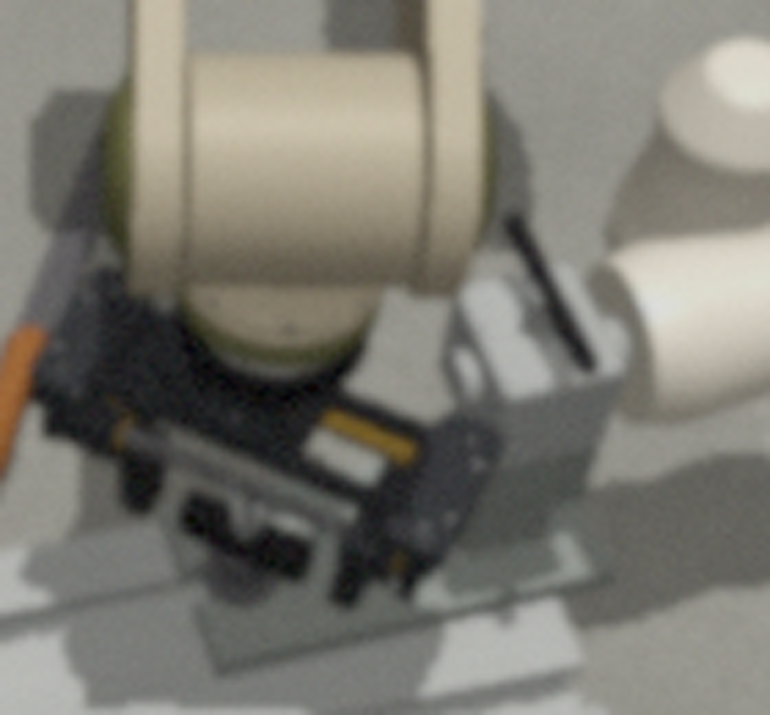

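```bash
python3 - <<'E'
from h import *
from mt import mt
W=np.load("w20.npy",allow_pickle=True).item()
f=lambda u,v:(130+u/2.6-.3,180+v/2.6-.3)
mt(W,[("fl far",(379,119),48),("fl far",(379,119),44),("shank",(379,322),95.5),("bar near top",(260,325),85),("bar far top",(260,258),85),("bar far bottom",(379,210),65),("finger",(140,208),69),("finger",(615,208),69)],f)
W=np.load("w17.npy",allow_pickle=True).item()
E
```

```text
fl far [575.  122.4  48. ] tool [ 0.8 21.  19.4]
fl far [576.3 121.7  44. ] tool [ 0.8 25.  17.9]
shank [590.7 113.9  95.5] tool [  0.9 -26.5   1.5]
bar near top [587.2  92.   85. ] tool [-20. -16.  -6.]
bar far top [575.9  98.7  85. ] tool [-19.5 -16.    7.2]
bar far bottom [586.1 116.4  65. ] tool [0.9 4.  6.7]
finger [562.7  77.9  69. ] tool [-44.1   0.    8.8]
finger [605.1 156.6  69. ] tool [45.3  0.   9.4]
```

```bash
python3 -m pendant '[{"dr":[0,0,0],"xyz":[0,0.5,0.8],"jaw":80},{"dr":[0,0,0],"xyz":[0,0,0],"jaw":60},{"dr":[0,0,0],"xyz":[0,0,0],"jaw":50},{"dr":[0,0,0],"xyz":[0,0,0],"jaw":50},{"dr":[0,0,0],"xyz":[0,0,0],"jaw":50},{"dr":[0,0,0],"xyz":[0,0,0],"jaw":50}]' 60
python3 avg.py 4
python3 -m pendant '[{"dr":[0,0,0],"xyz":[0,0,0],"jaw":30},{"dr":[0,0,0],"xyz":[0,0,0],"jaw":0}]' 60
python3 avg.py 4
python3 - <<'E'
from h import *
W=cams.camera("wrist")
im=cv2.convertScaleAbs(W["pixels"],alpha=1.4,beta=20); V=dict(W); V["pixels"]=im
save(V,"w21",(130,180,430,400),2.6)
E
```

```text
time_s: 26.68
tcp_pos: [590.8, 112.6, 68.6]
ee_rot: [[0.477, -0.0, -0.879], [0.879, -0.0, 0.477], [-0.0, -1.0, 0.0]]
ft_force: [-0.9, -1.3, 0.7]
finger_gap: 61.4
t 26.8833 M [-0.213  0.207  0.002] sd 0.026 F [-1.  -1.   1.1] psi 61.49 gap 61.3 J6 -61.8 [590.8 112.6  68.6]
time_s: 27.05
tcp_pos: [590.8, 112.6, 68.6]
ee_rot: [[0.477, -0.0, -0.879], [0.879, -0.0, 0.477], [-0.0, -1.0, 0.0]]
ft_force: [-1.9, -0.8, 0.9]
finger_gap: 61.5
t 27.25 M [-0.343  0.305 -0.011] sd 0.034 F [-1.9 -1.8  1.7] psi 61.5 gap 61.4 J6 -61.8 [590.8 112.6  68.5]
```

View pics/w21.png

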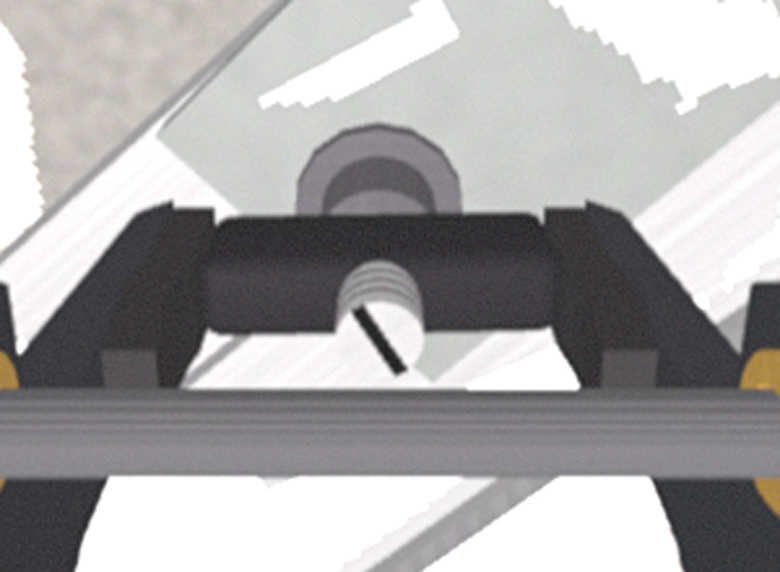

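```bash
python3 -m pendant '[{"dr":[0,3,0],"xyz":[0,0,0],"jaw":0},{"dr":[0,3,0],"xyz":[0,0,0],"jaw":0},{"dr":[0,0,0],"xyz":[0,0,0],"jaw":0}]' >/dev/null;python3 avg.py 5
python3 -m pendant '[{"dr":[0,3,0],"xyz":[0,0,0],"jaw":0},{"dr":[0,0,0],"xyz":[0,0,0],"jaw":0}]' >/dev/null;python3 avg.py 5
python3 -m pendant '[{"dr":[0,3,0],"xyz":[0,0,0],"jaw":0},{"dr":[0,0,0],"xyz":[0,0,0],"jaw":0}]' >/dev/null;python3 avg.py 5
```

```text
t 27.8 M [-0.399  0.439 -0.019] sd 0.016 F [-2.5 -1.8  2.6] psi 55.55 gap 61.8 J6 -55.9 [590.8 112.7  68.5]
t 28.2167 M [-0.408  0.512  0.012] sd 0.02 F [-2.9 -2.   3. ] psi 52.56 gap 61.4 J6 -52.9 [590.8 112.7  68.5]
t 28.6333 M [-0.389  0.53   0.003] sd 0.027 F [-2.9 -1.7  3.1] psi 49.56 gap 61.4 J6 -49.9 [590.9 112.7  68.5]
```

```bash
for i in 1; do python3 -m pendant '[{"dr":[0,3,0],"xyz":[0,0,0],"jaw":0},{"dr":[0,3,0],"xyz":[0,0,0],"jaw":0}]' >/dev/null;python3 avg.py 3; done
python3 -m pendant '[{"dr":[0,3,0],"xyz":[0,0,0],"jaw":0},{"dr":[0,0,0],"xyz":[0,0,0],"jaw":0}]' >/dev/null;python3 avg.py 3
python3 -m pendant '[{"dr":[0,3,0],"xyz":[0,0,0],"jaw":0},{"dr":[0,0,0],"xyz":[0,0,0],"jaw":0}]' >/dev/null;python3 avg.py 3
```

```text
t 28.95 M [-0.373  0.461  0.033] sd 0.073 F [-2.5 -2.2  3.1] psi 43.6 gap 61.3 J6 -43.9 [590.9 112.8  68.5]
t 29.2667 M [-0.271  0.454  0.011] sd 0.029 F [-2.8 -1.3  3. ] psi 40.62 gap 61.7 J6 -41.0 [590.9 112.8  68.5]
t 29.5833 M [-0.246  0.429  0.007] sd 0.017 F [-2.5 -1.2  2.9] psi 37.61 gap 61.6 J6 -38.0 [590.9 112.8  68.5]
```

```bash
python3 -m pendant '[{"dr":[0,3,0],"xyz":[0,0,0],"jaw":0},{"dr":[0,3,0],"xyz":[0,0,0],"jaw":0},{"dr":[0,0,0],"xyz":[0,0,0],"jaw":0}]' >/dev/null;python3 avg.py 3
python3 -m pendant '[{"dr":[0,3,0],"xyz":[0,0,0],"jaw":0},{"dr":[0,0,0],"xyz":[0,0,0],"jaw":0}]' >/dev/null;python3 avg.py 3
python3 - <<'E'
from h import *
W=cams.camera("wrist"); np.save("w22.npy",W,allow_pickle=True)
im=cv2.convertScaleAbs(W["pixels"],alpha=1.0,beta=0); V=dict(W); V["pixels"]=im
save(V,"w22",(130,180,430,400),2.6)
E
```

```text
t 29.9833 M [-0.172  0.342 -0.031] sd 0.023 F [-2.7 -0.7  2.4] psi 31.61 gap 62.0 J6 -32.0 [590.9 112.8  68.5]
t 30.3 M [-0.12   0.199 -0.102] sd 0.002 F [-2.3 -0.9  1.9] psi 28.6 gap 61.2 J6 -29.0 [590.9 112.8  68.5]
```

View pics/w22.png

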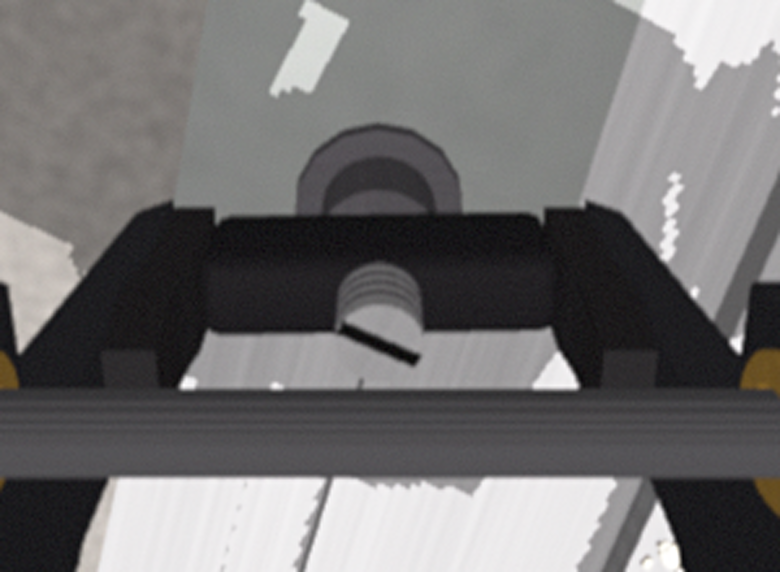

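```bash
python3 avg.py 6; python3 -m pendant '[{"dr":[0,3,0],"xyz":[0,0,0],"jaw":0},{"dr":[0,0,0],"xyz":[0,0,0],"jaw":0}]' >/dev/null;python3 avg.py 4
python3 -m pendant '[{"dr":[0,3,0],"xyz":[0,0,0],"jaw":0},{"dr":[0,0,0],"xyz":[0,0,0],"jaw":0}]' >/dev/null;python3 avg.py 4
```

```text
t 30.65 M [-0.051  0.176  0.014] sd 0.034 F [-1.9 -0.6  1.9] psi 28.53 gap 61.4 J6 -28.9 [590.9 112.8  68.5]
t 31.0167 M [-0.033  0.108 -0.108] sd 0.028 F [-1.4 -0.3  1.3] psi 25.55 gap 61.5 J6 -25.9 [590.9 112.8  68.5]
t 31.3833 M [-0.015 -0.02  -0.149] sd 0.018 F [-1.1 -0.2  0.9] psi 22.56 gap 61.4 J6 -22.9 [591.  112.7  68.5]
```

```bash
python3 -m pendant '[{"dr":[0,2,0],"xyz":[0,0,0],"jaw":0},{"dr":[0,0,0],"xyz":[0,0,0],"jaw":0}]' >/dev/null;python3 avg.py 4
python3 -m pendant '[{"dr":[0,2,0],"xyz":[0,0,0],"jaw":0},{"dr":[0,0,0],"xyz":[0,0,0],"jaw":0}]' >/dev/null;python3 avg.py 4
```

```text
t 31.75 M [-0.016 -0.093  0.068] sd 0.036 F [-0.3 -0.3  0.6] psi 20.55 gap 61.5 J6 -20.9 [590.9 112.7  68.5]
t 32.1167 M [-0.003 -0.21   0.083] sd 0.031 F [ 0.7 -0.2  0.2] psi 18.54 gap 61.2 J6 -18.9 [591.  112.7  68.5]
```

```bash
sed -i 's/M=\[\];F=\[\]/M=[];F=[];Q=[]/; s/F.append(s\["ft_force"\])/F.append(s["ft_force"]);Q.append(s["joint_torque"][5])/; s/"gap",/"T6",np.round(np.mean(Q),3),"gap",/' avg.py; python3 avg.py 4
python3 -m pendant '[{"dr":[0,2,0],"xyz":[0,0,0],"jaw":0},{"dr":[0,0,0],"xyz":[0,0,0],"jaw":0}]' >/dev/null;python3 avg.py 4
python3 -m pendant '[{"dr":[0,2,0],"xyz":[0,0,0],"jaw":0},{"dr":[0,0,0],"xyz":[0,0,0],"jaw":0}]' >/dev/null;python3 avg.py 4
```

```text
t 32.3167 M [ 0.024 -0.296  0.135] sd 0.017 F [ 1.   0.2 -0.8] psi 18.52 T6 0.128 gap 61.1 J6 -18.9 [591.  112.7  68.5]
t 32.6833 M [ 0.022 -0.389  0.115] sd 0.02 F [ 1.1 -0.  -0.9] psi 16.54 T6 0.169 gap 61.4 J6 -16.9 [590.9 112.7  68.5]
t 33.05 M [ 0.02  -0.449  0.149] sd 0.042 F [ 1.9  0.3 -1.5] psi 14.54 T6 0.216 gap 61.6 J6 -14.9 [591.  112.7  68.5]
```

```bash
python3 -m pendant '[{"dr":[0,2,0],"xyz":[0,0,0],"jaw":0},{"dr":[0,0,0],"xyz":[0,0,0],"jaw":0}]' >/dev/null;python3 avg.py 4
python3 -m pendant '[{"dr":[0,2,0],"xyz":[0,0,0],"jaw":0},{"dr":[0,0,0],"xyz":[0,0,0],"jaw":0}]' >/dev/null;python3 avg.py 4
python3 -m pendant '[{"dr":[0,2,0],"xyz":[0,0,0],"jaw":0},{"dr":[0,0,0],"xyz":[0,0,0],"jaw":0}]' >/dev/null;python3 avg.py 4
```

```text
t 33.4167 M [-0.016 -0.578  0.173] sd 0.024 F [ 2.   0.2 -2.7] psi 12.54 T6 0.257 gap 61.5 J6 -12.9 [591.  112.7  68.5]
t 33.7833 M [-0.01  -0.682  0.222] sd 0.018 F [ 3.2 -0.3 -3.2] psi 10.54 T6 0.296 gap 61.8 J6 -10.9 [590.9 112.7  68.5]
t 34.15 M [-0.046 -0.766  0.247] sd 0.029 F [ 3.2 -0.1 -3.4] psi 8.54 T6 0.303 gap 61.6 J6 -8.9 [590.9 112.7  68.5]
```

```bash
python3 - <<'E'
from h import *
W=cams.camera("wrist"); np.save("w23.npy",W,allow_pickle=True)
im=cv2.convertScaleAbs(W["pixels"],alpha=1.2,beta=10); V=dict(W); V["pixels"]=im
save(V,"w23",(130,180,430,400),2.6)
E
```

```text
(no output)
```

View pics/w23.png

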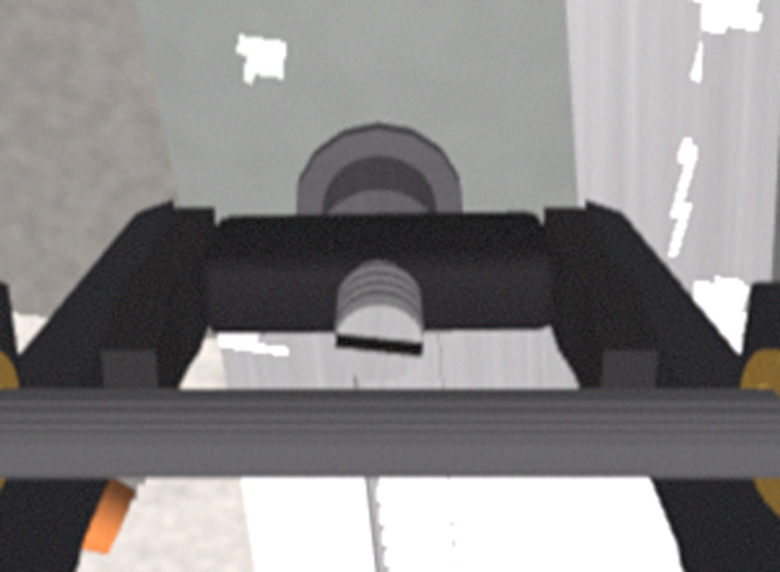

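```bash
python3 avg.py 3;python3 -m pendant '[{"dr":[0,2,0],"xyz":[0,0,0],"jaw":0},{"dr":[0,0,0],"xyz":[0,0,0],"jaw":0}]' >/dev/null;python3 avg.py 4
python3 -m pendant '[{"dr":[0,2,0],"xyz":[0,0,0],"jaw":0},{"dr":[0,0,0],"xyz":[0,0,0],"jaw":0}]' >/dev/null;python3 avg.py 4
python3 -m pendant '[{"dr":[0,2,0],"xyz":[0,0,0],"jaw":0},{"dr":[0,0,0],"xyz":[0,0,0],"jaw":0}]' >/dev/null;python3 avg.py 4
```

```text
t 34.35 M [-0.016 -0.838  0.279] sd 0.028 F [ 4.1 -0.2 -4. ] psi 8.52 T6 0.283 gap 61.4 J6 -8.9 [591.  112.7  68.5]
t 34.7167 M [-0.07  -0.949  0.339] sd 0.011 F [ 4.6 -0.5 -4.8] psi 6.53 T6 0.393 gap 61.5 J6 -6.9 [590.9 112.7  68.5]
t 35.0833 M [-0.089 -1.017  0.35 ] sd 0.014 F [ 5.3 -0.4 -6. ] psi 4.54 T6 0.378 gap 61.1 J6 -4.9 [590.9 112.7  68.5]
t 35.45 M [-0.095 -1.065  0.405] sd 0.012 F [ 5.2 -0.6 -6.1] psi 2.54 T6 0.446 gap 61.2 J6 -2.9 [591.  112.7  68.5]
```

```bash
python3 -m pendant '[{"dr":[0,2,0],"xyz":[0,0,0],"jaw":0},{"dr":[0,0,0],"xyz":[0,0,0],"jaw":0}]' >/dev/null;python3 avg.py 5
python3 -m pendant '[{"dr":[0,1,0],"xyz":[0,0,0],"jaw":0},{"dr":[0,0,0],"xyz":[0,0,0],"jaw":0}]' >/dev/null;python3 avg.py 6
```

```text
t 35.8667 M [-0.111 -1.048  0.418] sd 0.036 F [ 5.4 -0.7 -5.5] psi 0.54 T6 0.451 gap 61.3 J6 -0.9 [591.  112.7  68.5]
t 36.3333 M [-0.111 -1.044  0.584] sd 0.022 F [ 5.1 -0.5 -6.2] psi -0.43 T6 0.607 gap 61.3 J6 0.1 [590.9 112.7  68.4]
```

```bash
python3 avg.py 6; python3 - <<'E'
from h import *
W=cams.camera("wrist"); np.save("w24.npy",W,allow_pickle=True)
im=cv2.convertScaleAbs(W["pixels"],alpha=1.2,beta=10); V=dict(W); V["pixels"]=im
save(V,"w24",(130,180,430,400),2.6)
E
```

```text
t 36.6333 M [-0.097 -1.032  0.616] sd 0.019 F [ 5.4 -0.4 -5.7] psi -0.43 T6 0.592 gap 61.7 J6 0.1 [591.  112.7  68.5]
```

View pics/w24.png

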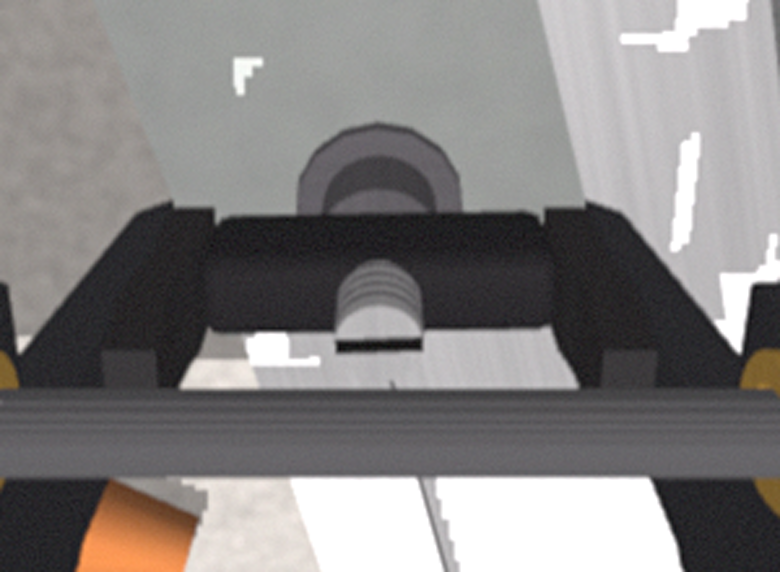

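```bash
python3 -m pendant '[{"dr":[0,-1,0],"xyz":[0,0,0],"jaw":0},{"dr":[0,0,0],"xyz":[0,0,0],"jaw":0}]' >/dev/null;python3 avg.py 4
```

```text
t 37.05 M [-0.084 -1.026 -0.29 ] sd 0.033 F [ 5.5 -0.8 -6. ] psi 0.45 T6 -0.291 gap 61.3 J6 -0.8 [591.  112.7  68.5]
```

```bash
python3 -m pendant '[{"dr":[0,0.35,0],"xyz":[0,0,0],"jaw":0},{"dr":[0,0,0],"xyz":[0,0,0],"jaw":0}]' >/dev/null;python3 avg.py 4
```

```text
t 37.4167 M [-0.083 -1.052  0.19 ] sd 0.031 F [ 5.3 -0.5 -5.8] psi 0.16 T6 0.185 gap 61.2 J6 -0.5 [591.  112.7  68.5]
```

```bash
python3 -m pendant '[{"dr":[0,-0.13,0],"xyz":[0,0,0],"jaw":0},{"dr":[0,0,0],"xyz":[0,0,0],"jaw":85},{"dr":[0,0,0],"xyz":[0,0,0],"jaw":100},{"dr":[0,0,0],"xyz":[0,0,0],"jaw":100},{"dr":[0,0,0],"xyz":[0,0,0],"jaw":100},{"dr":[0,0,0],"xyz":[0,0,0],"jaw":100},{"dr":[0,0,0],"xyz":[0,0,0],"jaw":100},{"dr":[0,0,0],"xyz":[0,0,0],"jaw":100}]'
python3 avg.py 3
python3 - <<'E'
from h import *
W=cams.camera("wrist"); np.save("w25.npy",W,allow_pickle=True)
im=cv2.convertScaleAbs(W["pixels"],alpha=1.2,beta=10); V=dict(W); V["pixels"]=im
save(V,"w25",(110,160,450,400),2.3)
E
```

```text
time_s: 38.08
tcp_pos: [590.8, 112.8, 68.6]
ee_rot: [[1.0, -0.0, -0.005], [0.005, -0.0, 1.0], [-0.0, -1.0, -0.0]]
ft_force: [-0.0, 0.3, -0.8]
finger_gap: 88.4
t 38.2333 M [-0.076  0.067  0.016] sd 0.034 F [0.2 0.  0.4] psi 0.28 T6 0.0 gap 88.2 J6 -0.6 [590.9 112.7  68.5]
```

View pics/w25.png

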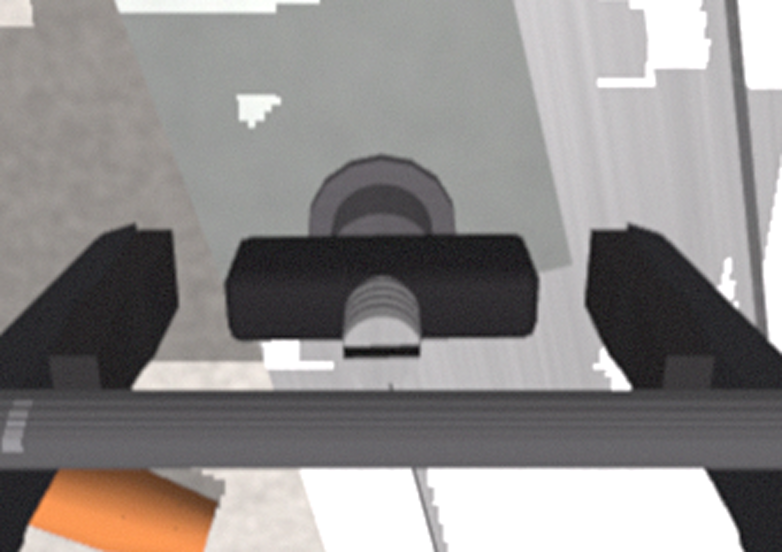

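```bash
python3 -m pendant '[{"dr":[0,0,0],"xyz":[0,-10,0],"jaw":100},{"dr":[0,0,0],"xyz":[0,-25,0],"jaw":100},{"dr":[0,0,0],"xyz":[0,-35,0],"jaw":100},{"dr":[0,0,0],"xyz":[0,-35,0],"jaw":100},{"dr":[0,0,0],"xyz":[0,-35,0],"jaw":100},{"dr":[0,0,0],"xyz":[0,0,-20],"jaw":100},{"dr":[0,0,0],"xyz":[0,0,-30],"jaw":100},{"dr":[0,0,0],"xyz":[0,0,0],"jaw":100},{"dr":[0,0,0],"xyz":[0,0,0],"jaw":100}]'
python3 avg.py 2
python3 - <<'E'
from h import *
W=cams.camera("wrist"); np.save("w26.npy",W,allow_pickle=True)
im=cv2.convertScaleAbs(W["pixels"],alpha=1.2,beta=10); V=dict(W); V["pixels"]=im
save(V,"w26",(150,40,400,280),3)
S=cams.camera("scene"); save(S,"s26",None,1.4)
E
```

```text
time_s: 39.03
tcp_pos: [591.1, 61.8, 209.2]
ee_rot: [[1.0, 0.001, -0.003], [0.003, 0.0, 1.0], [0.001, -1.0, 0.0]]
ft_force: [0.0, 0.3, -0.7]
finger_gap: 88.0
t 39.1333 M [-0.07   0.037  0.029] sd 0.03 F [-0.   0.7  0.1] psi 0.29 T6 -0.025 gap 88.3 J6 -5.5 [591.1  63.2 208.8]
```

View pics/w26.png

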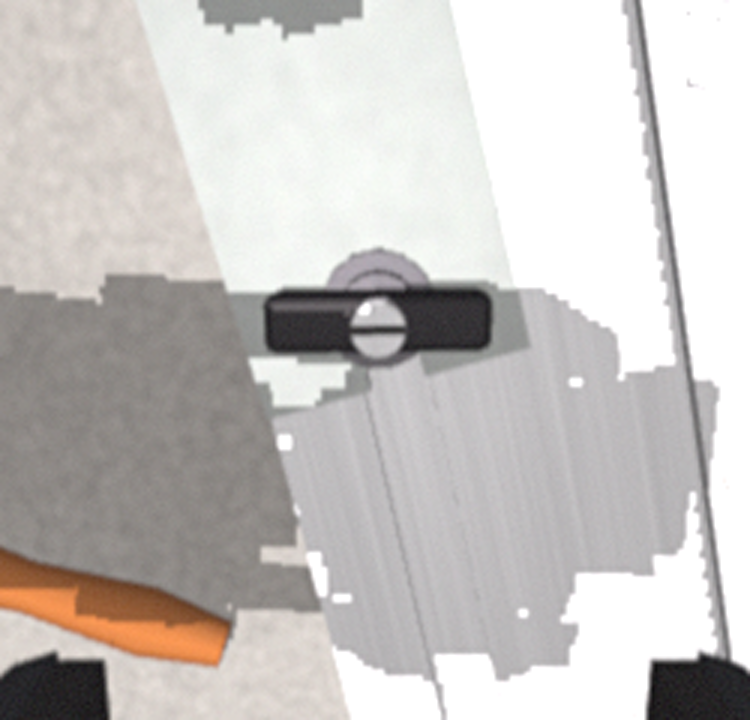

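View pics/s26.png

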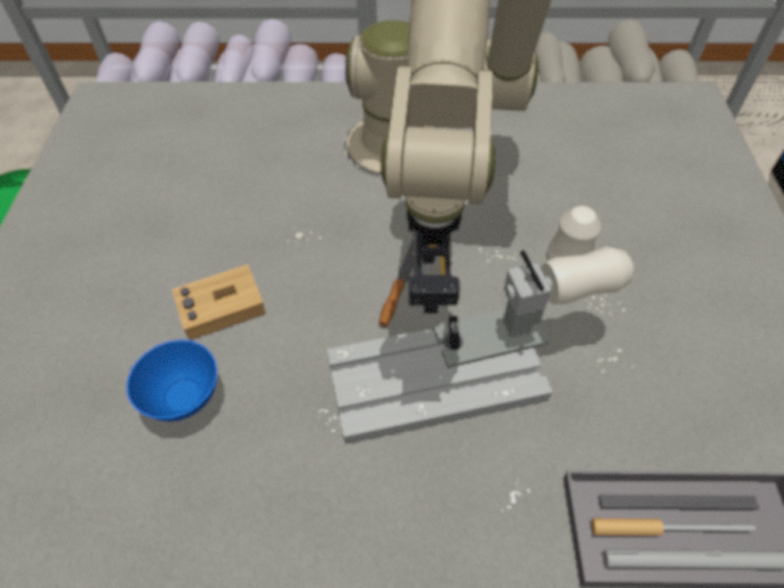

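```bash
python3 - <<'E'
from h import *
from m9 import loc
W=np.load("w26.npy",allow_pickle=True).item()
f=lambda u,v:(150+u/3-.33,40+v/3-.33)
P={}
for n,p,z in [("shank",(378,328),96),("barL",(266,322),85),("barR",(491,322),85),("fl far",(378,249),48),("corner+x",(529,347),44),("notch+x",(427,377),44),("notch-x",(372,390),44),("corner-x",(274,417),44),("grL",(352,329),96),("grR",(405,330),96)]:
    P[n]=onz(W,f(*p),z); print(n,np.round(P[n],1),loc(P[n]))
a=P["corner-x"][:2];b=P["corner+x"][:2];d=(b-a)/np.linalg.norm(b-a);n=np.array([-d[1],d[0]])
print("front ang",np.degrees(np.arctan2(d[1],d[0])),"shank behind",(P["shank"][:2]-a)@n,"bar ctr",((P["barL"]+P["barR"])[:2]/2-a)@n,"flfar-18",(P["fl far"][:2]-a)@n-18)
g=P["grR"]-P["grL"];print("groove",np.degrees(np.arctan2(g[1],g[0])))
E
```

```text
shank [590.8 113.4  96. ] [-44.   39.1]
barL [560.6 113.6  85. ] [-73.3  46.1]
barR [621.2 113.8  85. ] [-14.2  32.7]
fl far [590.8 131.3  48. ] [-40.   56.6]
corner+x [638.1 101.7  44. ] [-0.5 17.1]
notch+x [606.4  92.2  44. ] [-33.5  15. ]
notch-x [589.  88.  44.] [-51.4  14.8]
corner-x [557.7  79.2  44. ] [-83.9  13.3]
grL [584.  113.1  96. ] [-50.6  40.4]
grR [597.8 112.9  96. ] [-37.3  37.1]
front ang 15.617951587205482 shank behind 23.990974908278904 bar ctr 24.275989260931823 flfar-18 23.222587424213323
groove -0.8881663048867213
```

```bash
python3 - <<'E'
from h import *
def g(fn,f,a,b,z):
    W=np.load(fn,allow_pickle=True).item()
    A=onz(W,f(*a),z);B=onz(W,f(*b),z);d=B-A
    print(fn,round(np.degrees(np.arctan2(d[1],d[0]))%180,1))
g("w10.npy",lambda u,v:(200+u/5.2-.4,230+v/5.2-.4),(342,370),(448,482),95)
g("w11.npy",lambda u,v:(245+u/10-.45,270+v/10-.45),(178,345),(445,515),96.5)
g("w13.npy",lambda u,v:(120+u/2.6-.3,170+v/2.6-.3),(368,348),(442,392),96.5)
g("w17.npy",lambda u,v:(130+u/2.6-.3,190+v/2.6-.3),(343,281),(419,322),94.4)
g("w18.npy",lambda u,v:(230+u/5.2-.4,200+v/5.2-.4),(153,565),(327,552),95)
g("w19.npy",lambda u,v:(230+u/5.2-.4,200+v/5.2-.4),(160,605),(315,527),96)
g("w20.npy",lambda u,v:(130+u/2.6-.3,180+v/2.6-.3),(357,303),(402,367),96)
g("w24.npy",lambda u,v:(130+u/2.6-.3,180+v/2.6-.3),(337,346),(422,344),97)
E
python3 - <<'E'
import sys; sys.path.insert(0,'.')
from h import *
W=np.load("w26.npy",allow_pickle=True).item()
save(W,"w26a",(255,130,300,165),16)
E
```

```text
w10.npy 2.5
w11.npy 12.6
w13.npy 14.1
w17.npy 15.8
w18.npy 2.4
w19.npy 1.8
w20.npy 3.0
w24.npy 1.0
```

View pics/w26a.png

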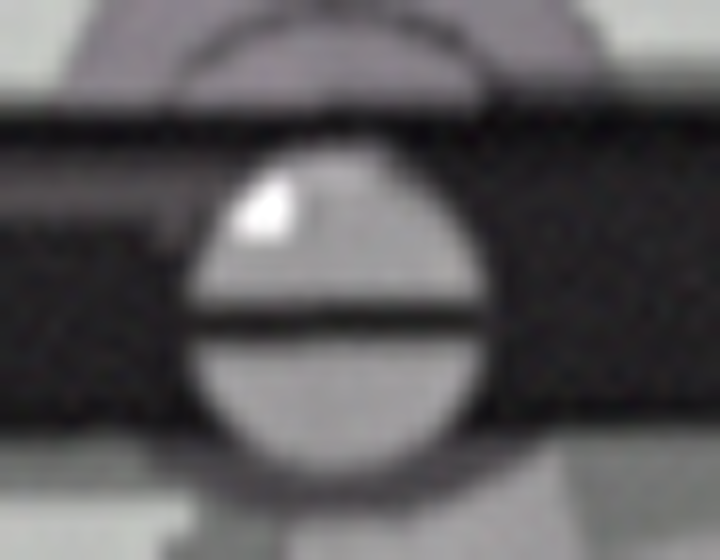

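```bash
python3 -c "
from plant import arm
print(arm.sign_off(), arm.read_state()['time_s'])"
```

```text
the job is handed in; nothing more can be done
the job is handed in; nothing more can be done
```

The stand is bolted down, and I handed the job in at about 39 s of the 72 s. The nut probably ended slightly above the 0.5 N m target.

**What I did:**
- I took the T-bolt from the rack by its nut and lowered it freely into the slot in front of the notch.
- I turned it clockwise to its stop, eased it back to square and slid it home, feeling a light contact of about 5 N.
- I tightened the nut in two grips, first across the bar and then on its ends so the gripper stayed clear of the clamp, then let go and backed off.

**Last checks:**
- **Seating:** the shank sits 24.0 mm behind the foot's front edge, and 24 mm is home.
- **Stand:** the foot's corner and angle match the pictures taken before contact to within the measuring error, so I saw no shift. The highest side force I read was about 8 N, against the 12 N limit.
- **Clearance:** the gripper reads no load and is well clear of everything. The rasp, bowl and plaster cast look undisturbed.

**What did not agree fully:**
- **Torque:** the last readings on the nut were 0.58–0.62 N m, a little over 0.5. The final 1° step raised the reading from 0.42 to about 0.6 N m, more than I expected.
- **Easing off before letting go:** turning back 1° gave −0.29 N m for a moment, so the nut may have slipped back by about 0.3°. I did not test the final tightness again afterwards.
- **Head angle:** the groove shows the head against its stop, about 11° past square by my measurement, where about 8° was stated.

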